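# Set up the filter crucible from behind the reagent bottles

## Robot

A 6-joint arm with a two-finger parallel gripper is mounted at the origin on the work surface. World frame = base frame: x ahead of the robot, y to its left, z up, the work surface at z = 0. Lengths are in mm, angles in degrees, forces in N, time in s.
With the tool pointing down it reaches from about 350 to 975 mm from the base axis. Payload 4.9 kg.
Tool frame: the origin (TCP) lies at the very end of the fingers, on their centre line; the grasp point (between the pads) lies 19 mm behind it; z points along the fingers, x is the direction in which the jaws open and shut, and the axes are right-handed (so a half turn about z gives the same grasp; the last joint's range is limited). The gripper opens to 85 mm and grips with 20 to 120 N. Pads are 22 mm wide; open, the fingers measure 114 mm over their backs; the gripper's body (76 mm by 85 mm) begins 54 mm behind the grasp point. The pads swing forward as they close: fully open they stand 13 mm farther back than shut.
Start: joints at [63.885, 3.019, 92.412, -0, 84.569, -6.818], TCP at [206.532, 589.87, 231.304] pointing down, gripper open.
Joint ranges: [-172.51, 172.51], [-57.92, 126.97], [3.15, 148.05], [-58.71, 238.71], [5.1, 150.11], [-179.66, 179.66]. Speed limits (degrees/s): [147.25, 147.25, 180, 180, 180, 180].

## Interface

Orientations are given as a 3x3 rotation matrix whose columns are the frame's x, y, z axes.
In Python, from workcell import read_state, snapshot, close_job gives the robot as it stands.
- The arm moves only by the tool servo_tool, never from a script. Its argument "deltas" is a list of rows, each a list of 5 numbers: the shift along the tool's x, y, z each as a share of 0.05 m, from -1 to 1, then the turn about the tool's z as a share of 8 degrees, from -1 to 1, then the closure, from -1 (fully open) to 1 (shut). In form: [[tx, ty, tz, roll, claw], ...]. A call has exactly 8 rows; each row shifts and turns the pose as measured when the row begins, along the tool's axes as they then stand; what a row does not reach is not made up. A row lasts 1/10 s, in which the tool goes at most 50 mm and 8.59 degrees, less where a joint would pass 70% of its speed; a pose out of reach is approached as far as the arm can. A call with a number of a shift or a turn outside -1 to 1 is refused whole. A call with a gripper value outside its range is refused whole. The fingers move at their own pace and stop on an object; the grip force is fixed at half the most. Time passes only in rows, so rows that do not move let the fingers close, or fill a call up. It gives the time, the measured TCP pose, the force and the opening at its end, in the units of the state.
- read_state(): the state, without advancing time (a new reading comes with each control period).
- snapshot(name): name is "scene" or "side" or "wrist"; returns a dict with "image" (400x640x3 uint8, red, green, blue), "intrinsics" (3x3 intrinsics, pixels), "k1" (the pictures are not rectified: a ray, as slopes to the right and down, at radius r is drawn at 1 + k1 r^2 times it, then the intrinsics apply), "rvec" (rotation vector, rad) and "tvec" (3), from world to camera coordinates, as OpenCV has them; the wrist camera has in their place "hand_eye" (4x4, takes a point from camera to tool coordinates, whose origin is the TCP and whose axes are the tool frame's). Camera axes: x right, y down, z forward; pixel columns grow to the right and rows downward; lengths in mm; the calibration is good to about 2 mm. A picture is of the moment at which its call begins: read the wrist's pose just before it. There is no depth.
- close_job(): hands the job in, once; it reports no verdict.
The state is a dict: "t": time; "joints": joint angles; "qd": joint speeds; "effort": joint torques, N m; "ee_pos": TCP position; "ee_rot": TCP orientation; "ft_force": force on the tool from outside, world axes, zero at the start; "wrist_torque": the same for the moment, N m; "opening": opening from 0.0 (shut) to 1.0 (fully open).
Only numpy, scipy, OpenCV 4.12 (cv2) and the standard library are available. Lean on these libraries where they do the work, as an engineer would, in place of code of your own. Each camera call takes 0.05 s, during which the arm holds its last target.

## Task

Set up the filter in the fume hood: first lift the amber bottle and the wide jar out of the grey spill tray and stand both on the empty steel tray, leaving what is behind them in the spill tray until both are there. Then take the black rubber cone from the spill tray and seat it fully home in the mouth of the side-arm flask, and gently seat the white porcelain crucible fully home and upright in the cone. Only then put the bottle and the jar back upright, each on the spot in the spill tray where it stood at the start, and let go of everything; set everything down gently, drop and tip nothing, and leave the beaker, the conical flask and the cork ring where they are.

Things in the scene. Friction and masses are not known exactly. Their poses are not given: they have to be found in the camera images.
- amber_c (a point): Narrow-neck amber glass bottle, closed, 0.32 kg, 145 mm tall: body 62 mm in diameter to 98 mm up, sloping shoulder to a 26 mm neck at 112 mm, black straight-sided cap 34 mm in diameter from 120 to 145 mm up (grip here). Point: on the axis half-way up, 72.5 mm above the bottom; z up. Stands in the front row (-x side) of the spill tray, left or right.
- jar_c (a point): Wide-mouth white plastic jar, closed, 0.28 kg, 110 mm tall: body 66 mm in diameter to 78 mm up, black straight-sided lid 57 mm in diameter from 88 to 110 mm up (grip here). Point: on the axis half-way up, 55 mm above the bottom; z up. Stands in the front row of the spill tray beside the amber bottle, axes about 96 mm apart.
- cone_c (a point): Black stiff rubber cone, open through, 45 g, 40 mm tall: tapered spigot 32 mm wide at the bottom, 38 mm at 18 mm up; then a straight round head 56 mm wide, 18 to 40 mm up (grip here). Bore tapers from 41 mm (top) to 25.6 mm. Point: on the axis, 20 mm above the bottom; z up. In the spill tray's back row (+x side). Seated, the head's underside lies on the flask rim: point 2 mm above the rim.
- crucible_c (a point): White porcelain crucible, open cup, 55 g, 52 mm tall: tapered foot 24 mm wide at the bottom, 37 mm at 30 mm up, shoulder to a straight round cup 46 mm wide, 33 to 52 mm up (grip here). Point: on the axis, 26 mm above the bottom; z up. In the spill tray's back row beside the cone. Seated, its shoulder rests on the top edge of the cone's bore, its point about 15 mm above the cone's point.
- flask_mouth (a point): Centre of the mouth of the clear glass side-arm flask, in the plane of its rim, 130 mm above the bench. Base 92 mm wide, neck 49 mm outside, bore 42 mm, straight, 30 mm deep, rim 53 mm outside; a blue weight ring lies on its shoulder; it does not move. A hose nipple 11 mm thick sticks out along this frame's +x, 24 mm below the rim, to 58 mm from the axis. z up.
- spill_tray: Grey plastic spill tray, fixed, 180 mm (its x) by 264 mm (its y), rim 20 mm high, walls and floor 4 mm thick. Origin under its centre, on the bench; x points away from the robot, towards the back row, y to the left. Front row (bottle, jar): about 32 mm from the centre towards -x; back row (cone, crucible): about 36 mm towards +x.
- steel_tray: Empty shallow steel tray, fixed, 150 mm (its x) by 230 mm (its y), rim about 14 mm high, floor 3 mm thick. Origin under its centre, on the bench; z up. Bottle and jar are set aside here, inside the rim, with room for them side by side along its y.
- beaker_c (a point): Bystander: clear glass beaker, 76 mm in diameter, 95 mm tall, beyond the work. The point is half-way up.
- conical_c (a point): Bystander: clear glass conical flask without side arm or weight ring, 82 mm in diameter, 130 mm tall, beyond the work. The point is half-way up.
- cork_c (a point): Bystander: flat cork ring, 88 mm in diameter, 26 mm high, lying on the bench beyond the work. The point is half-way up.
Not all that is in view belongs to the job. Of the things that look like the part that bears cone_c, the smallest one is meant.

How it is judged (in metres and radians):
On the way, in this order (a step that is already met when the one before it is completed fails the run):
1. amber bottle and wide jar both stand released on the steel tray, the cone and the crucible still in the spill tray (x of amber_c in the frame of steel_tray between -0.06 and 0.06 m and y of amber_c in the frame of steel_tray between -0.1 and 0.1 m and z of amber_c in the frame of steel_tray below 0.0815 m and angle between each of amber_c, jar_c's own z axis and vertical below 0.15 rad and linear speed of each of amber_bottle, wide_jar below 0.03 m/s and contact force between the fingers and amber_bottle below 0.1 N and x of jar_c in the frame of steel_tray between -0.06 and 0.06 m and y of jar_c in the frame of steel_tray between -0.1 and 0.1 m and z of jar_c in the frame of steel_tray below 0.064 m and contact force between the fingers and wide_jar below 0.1 N and x of cone_c in the frame of spill_tray between -0.09 and 0.09 m and y of cone_c in the frame of spill_tray between -0.132 and 0.132 m and z of each of cone_c, crucible_c in the frame of spill_tray below 0.05 m and angle between each of cone_c, crucible_c's own z axis and vertical below 0.3 rad and x of crucible_c in the frame of spill_tray between -0.09 and 0.09 m and y of crucible_c in the frame of spill_tray between -0.132 and 0.132 m), for 0.2 s.
2. the cone is seated in the flask mouth and let go, bottle and jar still on the steel tray (horizontal distance between cone_c and flask_mouth below 0.006 m and z of cone_c in the frame of flask_mouth between -0.002 and 0.006 m and angle between cone_c's own z axis and vertical below 0.08 rad and linear speed of each of cone, amber_bottle, wide_jar below 0.03 m/s and contact force between the fingers and cone below 0.1 N and x of amber_c in the frame of steel_tray between -0.06 and 0.06 m and y of amber_c in the frame of steel_tray between -0.1 and 0.1 m and z of amber_c in the frame of steel_tray below 0.0815 m and angle between each of amber_c, jar_c's own z axis and vertical below 0.15 rad and contact force between the fingers and amber_bottle below 0.1 N and x of jar_c in the frame of steel_tray between -0.06 and 0.06 m and y of jar_c in the frame of steel_tray between -0.1 and 0.1 m and z of jar_c in the frame of steel_tray below 0.064 m and contact force between the fingers and wide_jar below 0.1 N), for 0.2 s.
3. the crucible is seated in the cone and let go, bottle and jar still on the steel tray (all of step 2 and horizontal distance between crucible_c and cone_c below 0.006 m and z of crucible_c in the frame of cone_c between 0.008 and 0.02 m and angle between crucible_c's own z axis and vertical below 0.1 rad and linear speed of crucible below 0.03 m/s and contact force between the fingers and crucible below 0.1 N), for 0.2 s.
At the end, for the whole second after the job is handed in: Cone upright on the flask rim (6 mm off axis, 4 mm in height, 0.08 rad), crucible upright in it (6 mm off axis, its point 8 to 20 mm above the cone's, 0.10 rad), bottle and jar upright (0.12 rad) within 15 mm of where each stood at the start; all released and at rest (horizontal distance between cone_c and flask_mouth below 0.006 m and z of cone_c in the frame of flask_mouth between -0.002 and 0.006 m and angle between cone_c's own z axis and vertical below 0.08 rad and linear speed of each of cone, crucible, amber_bottle, wide_jar below 0.03 m/s and horizontal distance between crucible_c and cone_c below 0.006 m and z of crucible_c in the frame of cone_c between 0.008 and 0.02 m and angle between crucible_c's own z axis and vertical below 0.1 rad and contact force between the fingers and cone below 0.1 N and contact force between the fingers and crucible below 0.1 N and distance of each of amber_c, jar_c from where it was at the start of the episode below 0.015 m and angle between each of amber_c, jar_c's own z axis and vertical below 0.12 rad); the robot touches nothing.
It fails at once if the beaker, the conical flask or the cork ring is moved more than 20 mm (distance of any of beaker_c, conical_c, cork_c from where it was at the start of the episode above 0.02 m).
It fails at once if bottle, jar, cone or crucible is tipped over (tilted by more than 0.8 rad) (angle between any of amber_c, jar_c, cone_c, crucible_c's own z axis and vertical above 0.8 rad).
It fails at once if bottle, jar, cone or crucible is let fall (over 0.6 m/s while not held, a drop of about 20 mm) ((contact force between the fingers and amber_bottle below 0.05 N and linear speed of amber_bottle above 0.6 m/s) or (contact force between the fingers and wide_jar below 0.05 N and linear speed of wide_jar above 0.6 m/s) or (contact force between the fingers and cone below 0.05 N and linear speed of cone above 0.6 m/s) or (contact force between the fingers and crucible below 0.05 N and linear speed of crucible above 0.6 m/s)).
It fails at once if the crucible is pressed hard into the cone (over 40 N) (contact force between crucible and cone above 40 N).
It also fails if it takes over 144 s, if anything falls off the work surface, if the arm or the gripper's body presses on something with over 40 N, if the wrist force passes 120 N, or if a joint passes its speed limit or range.

## Working session

There is one attempt and no reset: what is moved stays moved. The work goes in short steps, Python scripts to look and compute and a tool call to move; the robot and the scene stay as the last step left them, time stands still between calls to the robot, and variables do not carry over. Pictures are saved under pics/ and viewed, and the job is handed in when it is done.

Besides the shell and the picture viewer there is one more tool, called after ">>>" by a JSON object that holds its "op" and its "data". servo_tool: Moves the arm, as the interface text tells. Its arguments: {"type":"object","properties":{"deltas":{"type":"array","items":{"type":"array","items":{"type":"number"}}}},"required":["deltas"]}

```bash
ls; mkdir -p pics
python3 - <<'E'
from workcell import *
import cv2,numpy as np
s=read_state(); print(s)
for n in ["scene","side","wrist"]:
    d=snapshot(n); cv2.imwrite(f"pics/{n}0.png",d["image"][:,:,::-1])
    print(n,{k:np.round(v,4).tolist() for k,v in d.items() if k!="image"})
E
```

```text
pics
{'t': 0.0, 'joints': array([ 6.38849180e+01,  3.05762381e+00,  9.24931037e+01, -9.89599787e-04,
        8.45686957e+01, -6.81848713e+00]), 'qd': array([ 0.00483231, -0.00812915,  0.13851951,  0.02025488,  0.20237876,
       -0.0583891 ]), 'effort': array([ 1.44610326e-04, -3.93690634e+01, -3.70167124e+01, -1.29260175e-04,
        7.43972138e-03, -1.11121028e-05]), 'ee_pos': array([206.26393517, 589.31489196, 230.04852585]), 'ee_rot': array([[ 3.30455808e-01,  9.43821035e-01, -9.02030562e-04],
       [ 9.43819192e-01, -3.30456959e-01, -1.87910954e-03],
       [-2.07162538e-03, -2.30391096e-04, -9.99997828e-01]]), 'ft_force': array([-0.2247862 ,  0.16496871,  0.11105802]), 'wrist_torque': array([-0.0166217 , -0.00506576, -0.03838758]), 'opening': 1.0019863815374714}
scene {'intrinsics': [[513.8505, 0.0, 314.1876], [0.0, 513.8505, 195.7489], [0.0, 0.0, 1.0]], 'k1': -0.1075, 'rvec': [2.5525, 0.6269, -0.1518], 'tvec': [-511.795, -199.2025, 1734.8929]}
side {'intrinsics': [[488.9089, 0.0, 316.3788], [0.0, 488.9089, 201.7757], [0.0, 0.0, 1.0]], 'k1': 0.0123, 'rvec': [2.4073, -0.4313, 0.1775], 'tvec': [-529.5755, 185.8674, 1334.5464]}
wrist {'intrinsics': [[353.6236, 0.0, 328.4428], [0.0, 353.6236, 201.1886], [0.0, 0.0, 1.0]], 'k1': -0.0624, 'hand_eye': [[1.0, 0.0011, 0.0004, 0.453], [-0.0012, 0.9569, 0.2904, -74.0109], [-0.0001, -0.2904, 0.9569, -141.4416], [0.0, 0.0, 0.0, 1.0]]}
```

View pics/scene0.png

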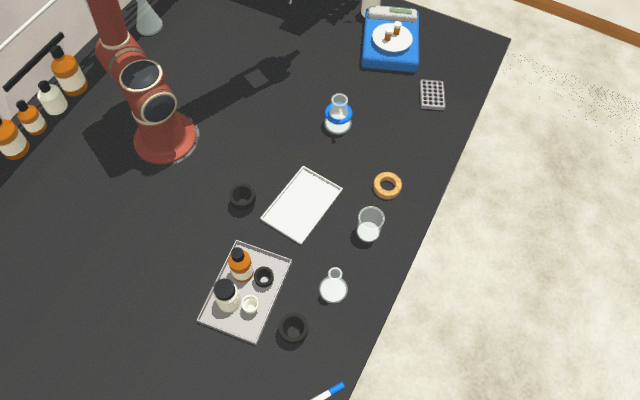

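View pics/side0.png

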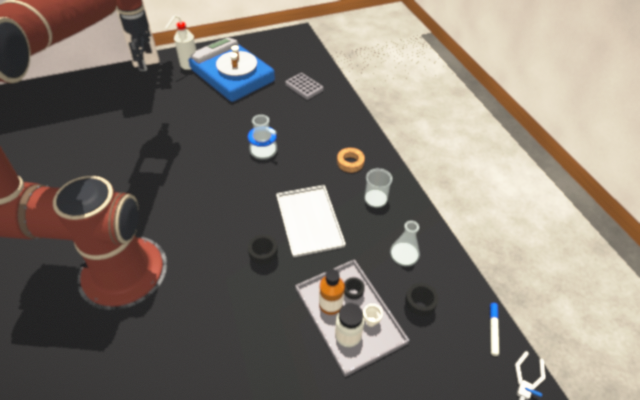

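View pics/wrist0.png

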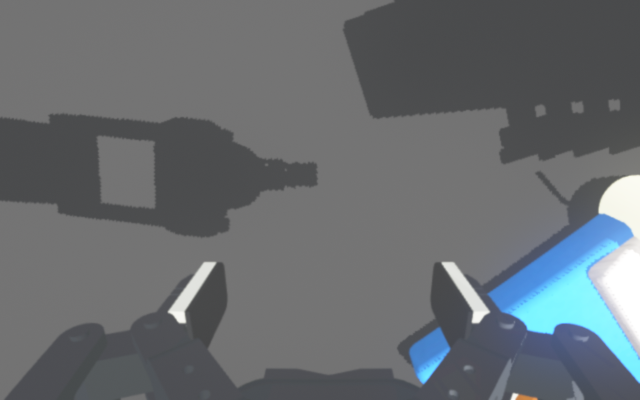

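The scene view shows the spill tray at about (245,292) holding bottle (240,263), jar (226,295), cone (263,277) and crucible (249,303). The steel tray is at (302,204) and the flask with the blue ring at (338,113). There are two larger black decoys outside the tray. I'll zoom in to measure.

```bash
cat > h.py <<'E'
import cv2,numpy as np
from workcell import *
def cam(d,st=None):
    K=np.array(d["intrinsics"]);k1=d["k1"];dist=np.array([k1,0,0,0,0.])
    if "rvec" in d:
        R=cv2.Rodrigues(np.array(d["rvec"],float))[0];t=np.array(d["tvec"],float).ravel()
    else:
        H=np.array(d["hand_eye"]);T=np.eye(4);T[:3,:3]=st["ee_rot"];T[:3,3]=st["ee_pos"]
        M=np.linalg.inv(T@H);R=M[:3,:3];t=M[:3,3]
    return K,dist,R,t
def ray(c,uv,z):
    K,D,R,t=c
    p=cv2.undistortPoints(np.array([[uv]],float),K,D)[0,0]
    dr=R.T@np.array([p[0],p[1],1]);o=-R.T@t
    return o+dr*(z-o[2])/dr[2]
def proj(c,P):
    K,D,R,t=c
    return cv2.projectPoints(np.array(P,float).reshape(-1,3),cv2.Rodrigues(R)[0],t,K,D)[0][:,0]
def crop(img,x0,y0,x1,y1,f,name):
    c=cv2.resize(img[y0:y1,x0:x1],None,fx=f,fy=f,interpolation=cv2.INTER_CUBIC)
    cv2.imwrite("pics/"+name,c[:,:,::-1])
E
python3 - <<'E'
from h import *
import pickle
S=snapshot("scene");D=snapshot("side");pickle.dump((S,D),open("cams.pkl","wb"))
crop(S["image"],190,160,350,350,3,"s_tr.png");crop(D["image"],265,180,415,380,3,"d_tr.png")
f=np.hstack([cv2.resize(S["image"][80:150,300:380],None,fx=5,fy=5,interpolation=cv2.INTER_CUBIC),cv2.resize(D["image"][100:170,220:300],None,fx=5,fy=5,interpolation=cv2.INTER_CUBIC)])
cv2.imwrite("pics/fl.png",f[:,:,::-1])
E
```

```text
(no output)
```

View pics/s_tr.png

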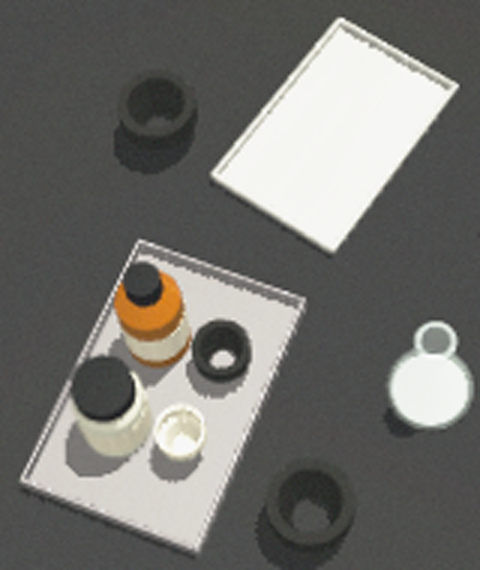

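View pics/d_tr.png

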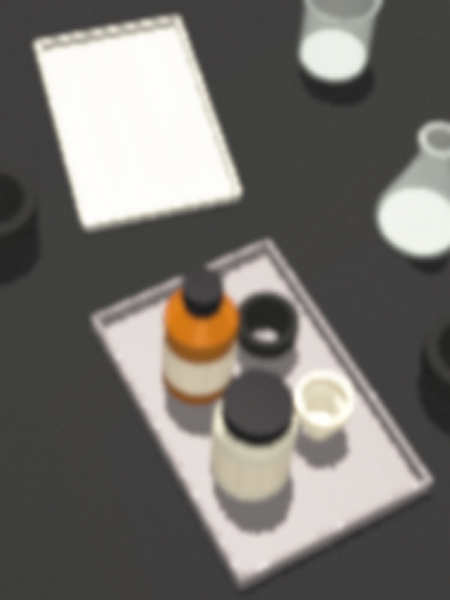

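View pics/fl.png

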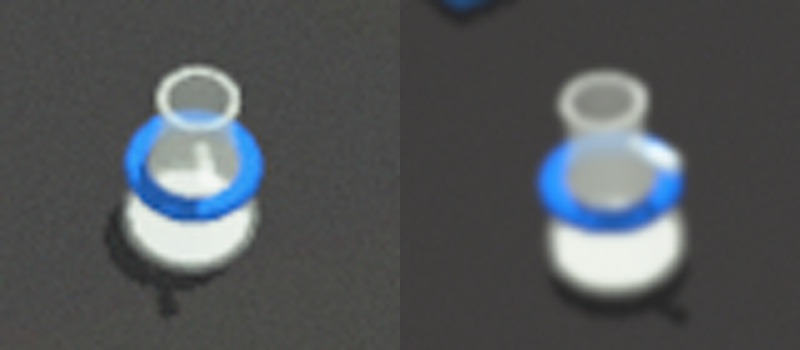

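```bash
cat > m.py <<'E'
from h import *
import pickle
S,D=pickle.load(open("cams.pkl","rb"));cs,cd=cam(S),cam(D)
f=lambda u,F,x0,y0:((u[0]+.5)/F-.5+x0,(u[1]+.5)/F-.5+y0)
z0=4
pts={"amber":((144,276),(204,287),145+z0),"jar":((104,384),(258,402),110+z0),"cone":((222,348),(268,322),44),"cruc":((180,430),(324,398),56)}
for n,(a,b,z) in pts.items():
    print(n,ray(cs,f(a,3,190,160),z).round(1),ray(cd,f(b,3,265,180),z).round(1))
print("mouth",ray(cs,f((198,97),5,300,80),130).round(1),ray(cd,f((203,100),5,220,100),130).round(1))
for nm,L,c,x0,y0,z in (("spS",[(139,241),(305,299),(198,552),(22,481)],cs,190,160,20),("spD",[(268,241),(431,480),(243,584),(95,318)],cd,265,180,20),("stS",[(340,19),(458,86),(334,252),(212,178)],cs,190,160,14),("stD",[(180,16),(241,193),(87,229),(35,41)],cd,265,180,14)):
    P=np.array([ray(c,f(p,3,x0,y0),z)[:2] for p in L]);print(nm,P.round(0).tolist(),P.mean(0).round(1),np.linalg.norm(np.roll(P,-1,0)-P,axis=1).round(0))
    e=(P-np.roll(P,-1,0));print(np.degrees(np.arctan2(e[:,1],e[:,0])).round(1))
E
python3 m.py
```

```text
amber [ 495.1 -290.1  149. ] [ 493.1 -297.2  149. ]
jar [ 506.3 -384.4  114. ] [ 503.2 -387.8  114. ]
cone [ 563.5 -285.3   44. ] [ 559.8 -289.6   44. ]
cruc [ 572.5 -375.5   56. ] [ 570.9 -376.8   56. ]
mouth [496.9 326.5 130. ] [496.1 325.2 130. ]
spS [[428.0, -219.0], [603.0, -197.0], [636.0, -458.0], [460.0, -478.0]] [ 531.6 -337.9] [177. 263. 178. 261.]
[-172.7   97.1    6.5  -83. ]
spD [[601.0, -200.0], [633.0, -458.0], [456.0, -483.0], [426.0, -221.0]] [ 529.1 -340.4] [260. 179. 264. 176.]
[  97.1    8.3  -83.4 -172.9]
stS [[479.0, 109.0], [628.0, 93.0], [603.0, -137.0], [454.0, -122.0]] [541.2 -14. ] [151. 231. 150. 233.]
[173.8  83.7  -5.7 -96. ]
stD [[628.0, 92.0], [600.0, -138.0], [451.0, -126.0], [476.0, 110.0]] [538.7 -15.4] [232. 150. 238. 153.]
[ 83.2  -4.3 -96.  173.2]
```

>>> {"op": "servo_tool", "data": {"deltas": [[0,0,0,1,-1],[0,0,0,1,-1],[0,0,0,1,-1],[0,0,0,1,-1],[0,0,0,1,-1],[0,0,0,1,-1],[0,0,0,1,-1],[0,0,0,1,-1]]}}

```text
t: 1.05
ee_pos: [206.0, 588.8, 228.8]
ee_rot: [[0.997, 0.072, -0.002], [0.072, -0.997, -0.004], [-0.002, 0.004, -1.0]]
ft_force: [0.5, 0.7, -0.6]
opening: 0.995
```

```bash
cat > go.py <<'E'
import sys
from h import *
# usage: go.py x y z [yaw]
s=read_state();R=s["ee_rot"];p=s["ee_pos"]
yaw=np.degrees(np.arctan2(R[1,0],R[0,0]))
print("t %.1f"%s["t"],"pos",p.round(1),"yaw %.2f"%yaw,"f",s["ft_force"].round(1),"open %.3f"%s["opening"],"j",s["joints"].round(0),"zt",R[:,2].round(4))
if len(sys.argv)>3:
    t=np.array(list(map(float,sys.argv[1:4])))
    print("total tool units",((R.T@(t-p))/50).round(3),"mm",(R.T@(t-p)).round(1))
if len(sys.argv)>4: print("roll units %.3f"%(-(((float(sys.argv[4])-yaw)+180)%360-180)/8))
E
python3 go.py 530 -300 240 7.2
```

```text
t 1.1 pos [206.  588.8 228.8] yaw 4.11 f [ 0.5  0.7 -0.6] open 0.995 j [64.  3. 93.  0. 85. 60.] zt [-0.0018 -0.0037 -1.    ]
total tool units [ 5.189 18.195 -0.17 ] mm [259.4 909.7  -8.5]
roll units -0.386
```

>>> {"op": "servo_tool", "data": {"deltas": [[0.6,0.9,-0.05,-0.1,-1],[0.6,0.9,-0.05,-0.1,-1],[0.6,0.9,-0.05,-0.1,-1],[0.6,0.9,-0.05,-0.1,-1],[0.6,0.9,0,0,-1],[0.6,0.9,0,0,-1],[0.6,0.9,0,0,-1],[0.6,0.9,0,0,-1]]}}

```text
t: 1.85
ee_pos: [464.0, 281.0, 238.1]
ee_rot: [[0.99, 0.139, -0.001], [0.139, -0.99, -0.002], [-0.001, 0.002, -1.0]]
ft_force: [0.8, 1.2, 0.3]
opening: 0.991
```

```bash
python3 go.py 530 -300 240 7.2
```

```text
t 1.9 pos [464.  281.  238.1] yaw 7.97 f [0.8 1.2 0.3] open 0.991 j [ 23.  -8. 103.  -0.  86.  15.] zt [-8.0e-04 -2.5e-03 -1.0e+00]
total tool units [-3.040e-01  1.169e+01 -1.100e-02] mm [-1.520e+01  5.845e+02 -5.000e-01]
roll units 0.096
```

Run:
```python
from h import *
import pickle
s=read_state();d=snapshot("wrist");pickle.dump((s,d),open("w_fl.pkl","wb"))
cv2.imwrite("pics/w_fl.png",d["image"][:,:,::-1])
print(proj(cam(d,s),[496.5,326,130]))
```

```text
[[382.73814379 144.80357956]]
```

View pics/w_fl.png

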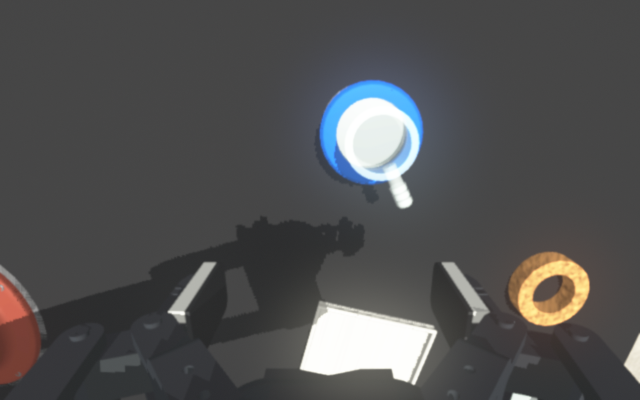

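>>> {"op": "servo_tool", "data": {"deltas": [[0,0.9,0,0.1,-1],[0,0.9,0,0,-1],[0,0.9,0,0,-1],[0,0.9,0,0,-1],[0,0.9,0,0,-1],[0,0.9,0,0,-1],[0,0.9,0,0,-1],[0,0.9,0,0,-1]]}}

```text
t: 2.7
ee_pos: [511.7, -89.3, 240.5]
ee_rot: [[0.993, 0.121, 0.005], [0.121, -0.993, -0.006], [0.004, 0.006, -1.0]]
ft_force: [0.2, 0.3, -0.5]
opening: 0.997
```

```bash
python3 go.py 530 -300 240 7.2
```

```text
t 2.7 pos [511.7 -89.3 240.5] yaw 6.93 f [ 0.2  0.3 -0.5] open 0.997 j [-18. -12. 106.  -0.  86. -25.] zt [ 0.0048 -0.006  -1.    ]
total tool units [-0.146  4.228  0.037] mm [ -7.3 211.4   1.9]
roll units -0.033
```

>>> {"op": "servo_tool", "data": {"deltas": [[-0.05,0.8,0,0,-1],[-0.05,0.8,0,0,-1],[-0.05,0.8,0,0,-1],[0,0.8,0,0,-1],[0,0.7,0,0,-1],[0,0.4,0,0,-1],[0,0,0,0,-1],[0,0,0,0,-1]]}}

```text
t: 3.5
ee_pos: [529.0, -315.5, 240.8]
ee_rot: [[0.994, 0.113, 0.004], [0.113, -0.994, -0.004], [0.004, 0.005, -1.0]]
ft_force: [0.0, -0.4, -0.1]
opening: 0.997
```

```bash
python3 - <<'E'
from h import *
import pickle
s=read_state();d=snapshot("wrist");pickle.dump((s,d),open("w_tr.pkl","wb"))
cv2.imwrite("pics/w_tr.png",d["image"][:,:,::-1])
print(proj(cam(d,s),[[494,-293,149],[505,-387,114],[562,-287,44],[572,-376,56]]))
E
python3 go.py 494 -293 170 7.2
```

```text
[[279.48777495 168.30053371]
 [289.68262315 269.79077054]
 [365.036861   147.52150878]
 [363.30546713 238.94264762]]
t 3.5 pos [ 529.  -315.2  240.8] yaw 6.53 f [-0.6 -0.3 -0.8] open 0.996 j [-38.   1.  93.  -0.  85. -44.] zt [ 0.0044 -0.0046 -1.    ]
total tool units [-0.65  -0.528  1.411] mm [-32.5 -26.4  70.5]
roll units -0.083
```

View pics/w_tr.png

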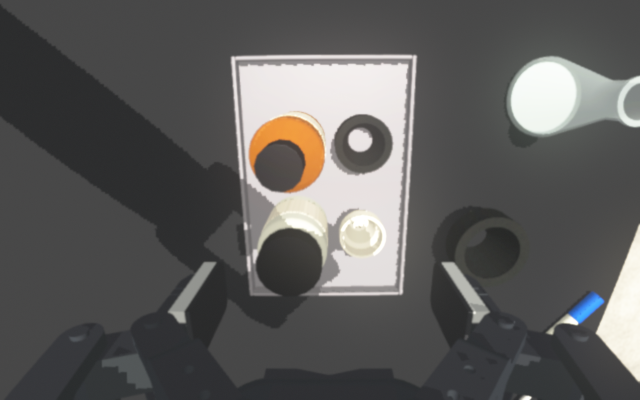

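Run:
```python
from h import *
import pickle
s,d=pickle.load(open("w_tr.pkl","rb"));c=cam(d,s)
for n,u,z in (("amber",(280,166),149),("jar",(290,262),114),("cone",(362,143),44),("cruc",(362,233),56)): print(n,ray(c,u,z).round(1))
P=np.array([ray(c,u,20)[:2] for u in ((233,56),(416,56),(404,294),(251,296))]);print(P.round(0),P.mean(0))
crop(d["image"],230,100,430,300,4,"w_trz.png")
```

```text
amber [ 494.2 -291.4  149. ]
jar [ 504.7 -379.7  114. ]
cone [ 558.5 -283.1   44. ]
cruc [ 569.8 -369.8   56. ]
[[ 426. -217.]
 [ 601. -197.]
 [ 636. -455.]
 [ 457. -478.]] [ 530.06938375 -336.68135406]
```

View pics/w_trz.png

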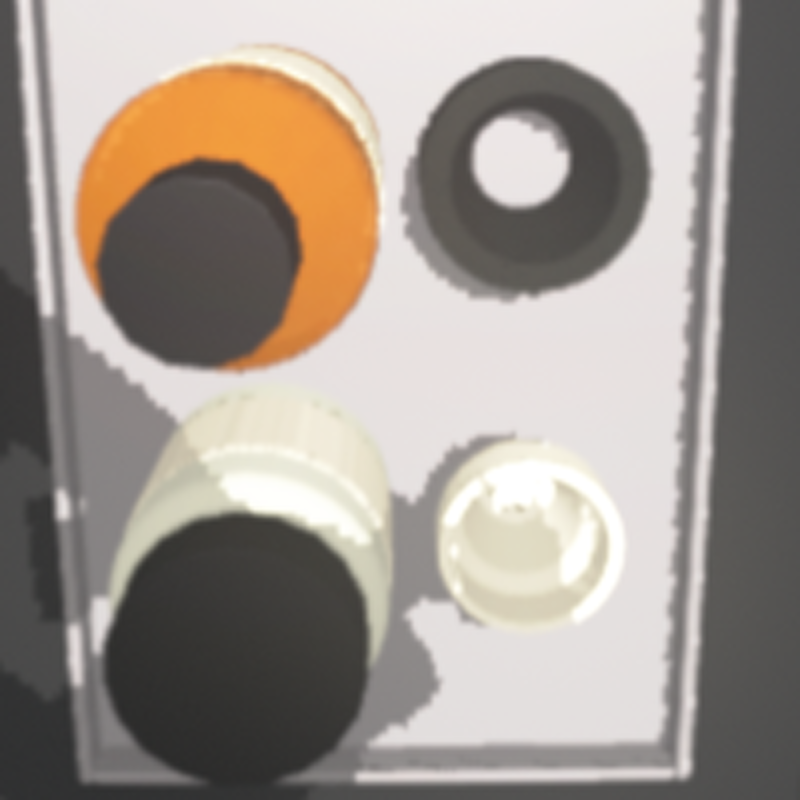

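>>> {"op": "servo_tool", "data": {"deltas": [[-0.2,-0.15,0.2,-0.08,-1],[-0.2,-0.15,0.3,0,-1],[-0.2,-0.15,0.4,0,-1],[-0.1,-0.05,0.4,0,-1],[0,0,0.3,0,-1],[0,0,0.1,0,-1],[0,0,0,0,-1],[0,0,0,0,-1]]}}

```text
t: 4.35
ee_pos: [493.6, -284.9, 155.5]
ee_rot: [[0.99, 0.138, 0.009], [0.138, -0.99, -0.005], [0.008, 0.006, -1.0]]
ft_force: [0.0, 0.4, -0.5]
opening: 0.998
```

```bash
python3 - <<'E'
from h import *
import pickle
s=read_state();d=snapshot("wrist");pickle.dump((s,d),open("w_b.pkl","wb"))
cv2.imwrite("pics/w_b.png",d["image"][:,:,::-1])
print(proj(cam(d,s),[[494,-293,149],[505,-387,114]]))
E
python3 go.py 494 -293 117 7.2
```

```text
[[326.10071847 277.89042618]
 [323.03916037 378.90045731]]
t 4.4 pos [ 493.7 -285.   155.7] yaw 7.90 f [0.4 0.5 0. ] open 1.002 j [-38.  -2. 104.   0.  77. -45.] zt [ 0.0095 -0.0054 -0.9999]
total tool units [-0.022  0.154  0.775] mm [-1.1  7.7 38.7]
roll units 0.088
```

View pics/w_b.png

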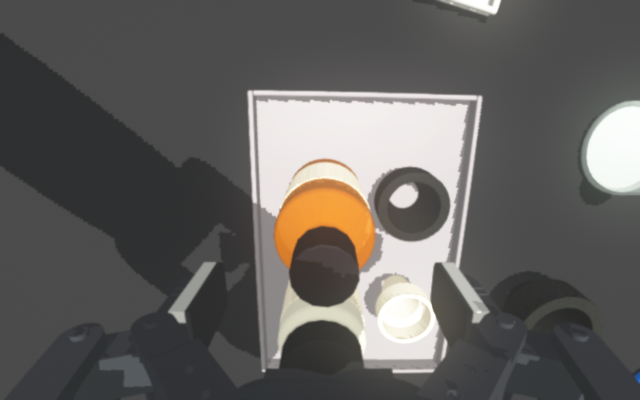

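>>> {"op": "servo_tool", "data": {"deltas": [[0,0.06,0.2,0.04,-1],[0,0.06,0.2,0.03,-1],[0,0.02,0.2,0,-1],[0,0,0.15,0,-1],[0,0,0.05,0,-1],[0,0,0,0,-1],[0,0,0,0,-1],[0,0,0,0,-1]]}}

```text
t: 5.2
ee_pos: [496.2, -294.2, 113.6]
ee_rot: [[0.992, 0.126, 0.011], [0.126, -0.992, -0.007], [0.01, 0.008, -1.0]]
ft_force: [0.2, 0.1, 0.5]
opening: 0.998
```

```bash
python3 go.py 493.5 -291 117 7.2
```

```text
t 5.2 pos [ 496.2 -294.2  113.6] yaw 7.24 f [0.2 0.1 0.5] open 0.998 j [-38.   2. 105.   0.  72. -45.] zt [ 0.0113 -0.0068 -0.9999]
total tool units [-0.044 -0.07  -0.069] mm [-2.2 -3.5 -3.4]
roll units 0.005
```

>>> {"op": "servo_tool", "data": {"deltas": [[-0.04,-0.06,-0.05,0,-1],[0,0,0,0,-1],[0,0,0,0,1],[0,0,0,0,1],[0,0,0,0,1],[0,0,0,0,1],[0,0,0,0,1],[0,0,0,0,1]]}}

```text
t: 6.0
ee_pos: [494.2, -291.8, 118.3]
ee_rot: [[0.992, 0.126, 0.013], [0.126, -0.992, -0.009], [0.012, 0.011, -1.0]]
ft_force: [-1.2, -0.4, 1.5]
opening: 0.377
```

```bash
python3 go.py 493.5 -291 117 7.2
```

```text
t 6.0 pos [ 494.2 -291.8  118.3] yaw 7.26 f [-1.2 -0.4  1.5] open 0.377 j [-38.   1. 106.   0.  72. -45.] zt [ 0.0132 -0.0089 -0.9999]
total tool units [-0.012 -0.017  0.026] mm [-0.6 -0.9  1.3]
roll units 0.008
```

>>> {"op": "servo_tool", "data": {"deltas": [[0,0,-0.1,0,1],[0,0,-0.2,0,1],[0,0,-0.3,0,1],[0,0,-0.3,0,1],[0,0,-0.3,0,1],[0,0,-0.3,0,1],[0,0,-0.2,0,1],[0,0,0,0,1]]}}

```text
t: 6.8
ee_pos: [492.5, -290.4, 210.2]
ee_rot: [[0.992, 0.126, 0.012], [0.126, -0.992, -0.008], [0.011, 0.009, -1.0]]
ft_force: [0.4, 0.6, -3.3]
opening: 0.376
```

```bash
python3 go.py 545 35 200 7.2
```

```text
t 6.8 pos [ 492.5 -290.4  210.2] yaw 7.26 f [ 0.4  0.6 -3.3] open 0.376 j [-38.  -4. 101.   0.  82. -45.] zt [ 0.0125 -0.0078 -0.9999]
total tool units [ 1.862 -6.324  0.166] mm [  93.1 -316.2    8.3]
roll units 0.008
```

>>> {"op": "servo_tool", "data": {"deltas": [[0.05,-0.2,0,0,1],[0.1,-0.4,0,0,1],[0.15,-0.5,0,0,1],[0.15,-0.5,0,0,1],[0.15,-0.5,0,0,1],[0.15,-0.5,0,0,1],[0.15,-0.5,0,0,1],[0.15,-0.5,0,0,1]]}}

```text
t: 7.6
ee_pos: [519.2, -95.5, 202.9]
ee_rot: [[0.993, 0.121, 0.003], [0.121, -0.993, -0.001], [0.003, 0.002, -1.0]]
ft_force: [1.3, 0.3, -3.7]
opening: 0.377
```

>>> {"op": "servo_tool", "data": {"deltas": [[0.15,-0.5,0,0,1],[0.15,-0.5,0,0,1],[0.15,-0.5,0,0,1],[0.1,-0.4,0,0,1],[0.1,-0.2,0,0,1],[0,0,0,0,1],[0,0,0,0,1],[0,0,0,0,1]]}}

```text
t: 8.4
ee_pos: [533.8, 23.8, 195.5]
ee_rot: [[0.992, 0.127, -0.01], [0.127, -0.992, 0.002], [-0.009, -0.003, -1.0]]
ft_force: [-0.6, -1.3, -2.6]
opening: 0.384
```

```bash
python3 go.py 545 35 119 7.2
```

```text
t 8.4 pos [533.8  23.8 195.5] yaw 7.31 f [-0.6 -1.3 -2.6] open 0.384 j [ -5.  -8. 106.   0.  82. -13.] zt [-0.0096  0.0021 -1.    ]
total tool units [ 0.264 -0.189  1.527] mm [13.2 -9.5 76.4]
roll units 0.013
```

>>> {"op": "servo_tool", "data": {"deltas": [[0.08,-0.06,0.15,0,1],[0.08,-0.06,0.25,0,1],[0.08,-0.05,0.3,0,1],[0.02,0,0.3,0,1],[0,0,0.2,0,1],[0,0,0.1,0,1],[0,0,0,0,1],[0,0,0,0,1]]}}

```text
t: 9.2
ee_pos: [544.5, 32.3, 121.8]
ee_rot: [[0.992, 0.123, -0.014], [0.123, -0.992, 0.002], [-0.014, -0.004, -1.0]]
ft_force: [0.3, -0.5, -3.2]
opening: 0.376
```

```bash
python3 go.py 545 35 117.3 7.2
```

```text
t 9.2 pos [544.5  32.3 121.8] yaw 7.07 f [ 0.3 -0.5 -3.2] open 0.376 j [ -4.  -2. 108.   0.  75. -12.] zt [-0.0143  0.0018 -0.9999]
total tool units [ 0.018 -0.052  0.09 ] mm [ 0.9 -2.6  4.5]
roll units -0.016
```

>>> {"op": "servo_tool", "data": {"deltas": [[0,0,0.02,0,1],[0,0,0.02,0,1],[0,0,0.01,0,1],[0,0,0,0,1],[0,0,0,0,1],[0,0,0,0,1],[0,0,0,0,1],[0,0,0,0,1]]}}

```text
t: 10.0
ee_pos: [546.3, 32.1, 122.3]
ee_rot: [[0.992, 0.123, -0.009], [0.123, -0.992, 0.001], [-0.008, -0.002, -1.0]]
ft_force: [-0.7, -0.5, -3.7]
opening: 0.38
```

```bash
python3 go.py 545 35 117.3 7.2
```

```text
t 10.0 pos [546.3  32.1 122.3] yaw 7.07 f [-0.7 -0.5 -3.7] open 0.380 j [ -4.  -2. 108.   0.  74. -12.] zt [-0.0086  0.0014 -1.    ]
total tool units [-0.018 -0.06   0.1  ] mm [-0.9 -3.   5. ]
roll units -0.016
```

>>> {"op": "servo_tool", "data": {"deltas": [[0,0,0.05,0,1],[0,0,0.05,0,1],[0,0,0.05,0,1],[0,0,0.02,0,1],[0,0,0.02,0,1],[0,0,0.02,0,1],[0,0,0,0,1],[0,0,0,0,1]]}}

```text
t: 10.8
ee_pos: [548.0, 32.1, 117.9]
ee_rot: [[0.992, 0.123, -0.007], [0.123, -0.992, 0.001], [-0.006, -0.002, -1.0]]
ft_force: [-2.9, 0.2, 1.3]
opening: 0.378
```

```bash
python3 go.py 545 35 117.3 7.2
```

```text
t 10.8 pos [548.   32.1 117.9] yaw 7.08 f [-2.9  0.2  1.3] open 0.378 j [ -4.  -1. 108.   0.  74. -12.] zt [-6.6e-03  8.0e-04 -1.0e+00]
total tool units [-0.052 -0.066  0.012] mm [-2.6 -3.3  0.6]
roll units -0.015
```

>>> {"op": "servo_tool", "data": {"deltas": [[0,0,0,0,0.5],[0,0,0,0,0],[0,0,0,0,-0.5],[0,0,0,0,-1],[0,0,0,0,-1],[0,0,0,0,-1],[0,0,0,0,-1],[0,0,0,0,-1]]}}

```text
t: 11.6
ee_pos: [549.2, 31.9, 117.5]
ee_rot: [[0.992, 0.123, -0.003], [0.123, -0.992, 0.001], [-0.003, -0.001, -1.0]]
ft_force: [-0.1, 0.5, -0.3]
opening: 0.997
```

```bash
python3 go.py 545 35 200 7.2
```

```text
t 11.6 pos [549.2  31.9 117.5] yaw 7.07 f [-0.1  0.5 -0.3] open 0.997 j [ -4.  -1. 108.   0.  73. -12.] zt [-3.1e-03  6.0e-04 -1.0e+00]
total tool units [-0.081 -0.073 -1.65 ] mm [ -4.   -3.7 -82.5]
roll units -0.016
```

>>> {"op": "servo_tool", "data": {"deltas": [[0,0,-0.2,0,-1],[0,0,-0.4,0,-1],[0,0,-0.5,0,-1],[0,0,-0.5,0,-1],[0,0,-0.3,0,-1],[0,0,0,0,-1],[0,0,0,0,-1],[0,0,0,0,-1]]}}

```text
t: 12.4
ee_pos: [548.9, 31.9, 217.4]
ee_rot: [[0.992, 0.123, -0.004], [0.123, -0.992, 0.001], [-0.004, -0.001, -1.0]]
ft_force: [1.0, 0.1, 0.2]
opening: 0.998
```

```bash
python3 - <<'E'
from h import *
s=read_state();d=snapshot("wrist")
cv2.imwrite("pics/w_b2.png",d["image"][:,:,::-1])
E
python3 go.py 504.5 -384 200 7.2
```

```text
t 12.4 pos [548.6  31.9 216.9] yaw 7.07 f [-1.  -0.8 -0.1] open 1.002 j [ -4.  -7. 103.   0.  84. -12.] zt [-4.8e-03  8.0e-04 -1.0e+00]
total tool units [-1.899  8.146  0.336] mm [-95.  407.3  16.8]
roll units -0.016
```

View pics/w_b2.png

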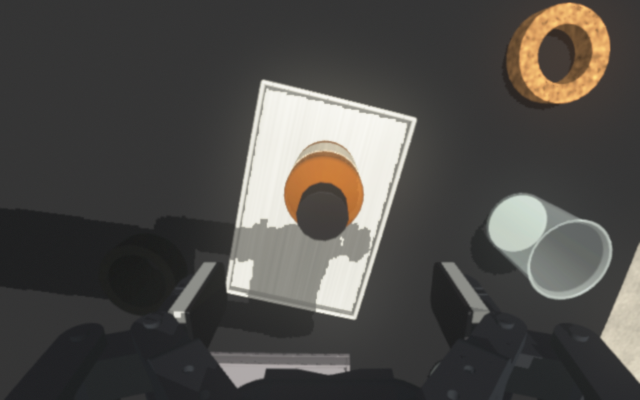

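The bottle stands inside the steel tray; its cap is at (322,212). Next is the jar.

>>> {"op": "servo_tool", "data": {"deltas": [[-0.1,0.4,0,0,-1],[-0.2,0.9,0,0,-1],[-0.2,0.9,0,0,-1],[-0.2,0.9,0,0,-1],[-0.2,0.9,0,0,-1],[-0.2,0.9,0,0,-1],[-0.2,0.9,0,0,-1],[-0.2,0.9,0,0,-1]]}}

```text
t: 13.25
ee_pos: [511.2, -314.4, 203.4]
ee_rot: [[0.991, 0.134, -0.02], [0.134, -0.991, 0.01], [-0.019, -0.013, -1.0]]
ft_force: [1.3, 0.4, -0.2]
opening: 1.003
```

>>> {"op": "servo_tool", "data": {"deltas": [[-0.2,0.8,0,0,-1],[-0.2,0.4,0,0,-1],[-0.1,0.2,0,0,-1],[0,0,0,0,-1],[0,0,0,0,-1],[0,0,0,0,-1],[0,0,0,0,-1],[0,0,0,0,-1]]}}

```text
t: 14.05
ee_pos: [492.1, -389.2, 194.6]
ee_rot: [[0.991, 0.131, -0.029], [0.132, -0.991, 0.019], [-0.026, -0.023, -0.999]]
ft_force: [-0.4, 0.7, -0.2]
opening: 1.005
```

```bash
cat > look.py <<'E'
import sys
from h import *
s=read_state();d=snapshot("wrist");cv2.imwrite("pics/%s.png"%sys.argv[1],d["image"][:,:,::-1])
c=cam(d,s)
P=np.array(list(map(float,sys.argv[2:]))).reshape(-1,3)
if len(P): print(proj(c,P).round(1).tolist())
E
python3 look.py w_j 504.7 -384 114; python3 go.py 504.5 -384 85 7.2
```

```text
[[351.0, 209.1]]
t 14.1 pos [ 492.2 -389.2  194.6] yaw 7.56 f [0.1 0.9 0.7] open 1.003 j [-45.   6.  93.  -0.  83. -52.] zt [-0.0289  0.0194 -0.9994]
total tool units [ 0.315 -0.02   2.186] mm [ 15.7  -1.  109.3]
roll units 0.045
```

View pics/w_j.png

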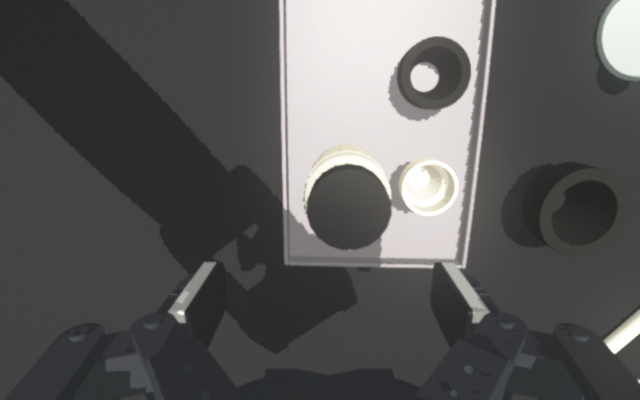

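>>> {"op": "servo_tool", "data": {"deltas": [[0.1,0,0.2,0.04,-1],[0.1,0,0.3,0,-1],[0.05,0,0.3,0,-1],[0.05,0,0.3,0,-1],[0,0,0.2,0,-1],[0,0,0.1,0,-1],[0,0,0,0,-1],[0,0,0,0,-1]]}}

```text
t: 14.9
ee_pos: [505.6, -383.6, 115.3]
ee_rot: [[0.991, 0.126, -0.032], [0.127, -0.992, 0.022], [-0.029, -0.026, -0.999]]
ft_force: [-0.5, 0.2, -0.1]
opening: 1.001
```

```bash
python3 look.py w_j2 504.2 -383 114; python3 go.py 504.2 -383 85 7.2
```

```text
[[324.7, 266.0]]
t 14.9 pos [ 505.6 -383.6  115.4] yaw 7.30 f [ 0.8  0.5 -0.1] open 1.001 j [-44.  11.  95.  -0.  76. -51.] zt [-0.0319  0.0223 -0.9992]
total tool units [-0.009  0.     0.609] mm [-0.4  0.  30.4]
roll units 0.013
```

View pics/w_j2.png

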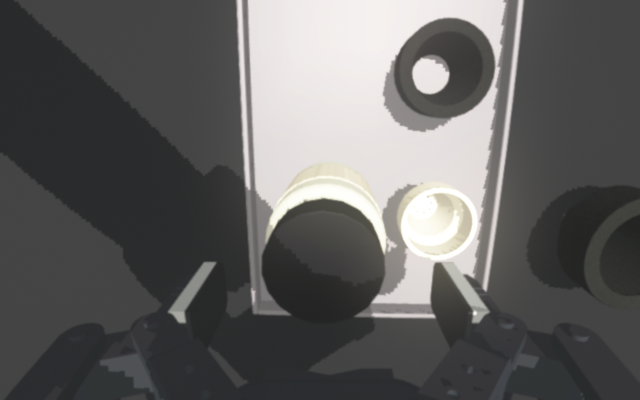

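>>> {"op": "servo_tool", "data": {"deltas": [[0,0,0.2,0,-1],[0,0,0.2,0,-1],[0,0,0.15,0,-1],[0,0,0.05,0,-1],[0,0,0,0,-1],[0,0,0,0,-1],[0,0,0,0,-1],[0,0,0,0,-1]]}}

```text
t: 15.75
ee_pos: [505.4, -384.1, 85.0]
ee_rot: [[0.992, 0.126, -0.029], [0.127, -0.992, 0.02], [-0.027, -0.023, -0.999]]
ft_force: [0.4, 0.8, -0.0]
opening: 0.998
```

```bash
python3 go.py 504.2 -383 85 7.2
```

```text
t 15.8 pos [ 505.4 -384.1   85. ] yaw 7.27 f [ 0.4  0.8 -0. ] open 0.998 j [-44.  13.  96.  -0.  73. -51.] zt [-0.0292  0.0197 -0.9994]
total tool units [-0.021 -0.024  0.   ] mm [-1.1 -1.2  0. ]
roll units 0.009
```

>>> {"op": "servo_tool", "data": {"deltas": [[-0.02,-0.02,0,0,-1],[0,0,0,0,0.2],[0,0,0,0,0.6],[0,0,0,0,1],[0,0,0,0,1],[0,0,0,0,1],[0,0,0,0,1],[0,0,0,0,1]]}}

```text
t: 16.55
ee_pos: [504.7, -383.8, 86.5]
ee_rot: [[0.992, 0.126, -0.028], [0.126, -0.992, 0.018], [-0.025, -0.021, -0.999]]
ft_force: [0.4, 0.4, 0.4]
opening: 0.651
```

```bash
python3 go.py 504.2 -383 85 7.2
```

```text
t 16.6 pos [ 504.7 -383.8   86.5] yaw 7.27 f [0.4 0.4 0.4] open 0.651 j [-44.  13.  96.  -0.  73. -51.] zt [-0.0276  0.0178 -0.9995]
total tool units [-0.007 -0.017  0.03 ] mm [-0.4 -0.9  1.5]
roll units 0.008
```

>>> {"op": "servo_tool", "data": {"deltas": [[0,0,-0.1,0,1],[0,0,-0.2,0,1],[0,0,-0.3,0,1],[0,0,-0.3,0,1],[0,0,-0.3,0,1],[0,0,-0.2,0,1],[0,0,-0.1,0,1],[0,0,0,0,1]]}}

```text
t: 17.35
ee_pos: [506.5, -384.5, 167.3]
ee_rot: [[0.992, 0.126, -0.029], [0.127, -0.992, 0.019], [-0.026, -0.023, -0.999]]
ft_force: [-0.1, 0.9, -2.9]
opening: 0.649
```

```bash
python3 go.py 538 -67 160 7.2
```

```text
t 17.4 pos [ 506.5 -384.5  167.3] yaw 7.28 f [-0.1  0.9 -2.9] open 0.649 j [-44.   8.  93.  -0.  81. -51.] zt [-0.0287  0.0192 -0.9994]
total tool units [ 1.433 -6.215  0.249] mm [  71.7 -310.8   12.5]
roll units 0.010
```

>>> {"op": "servo_tool", "data": {"deltas": [[0.05,-0.2,0,0,1],[0.1,-0.4,0,0,1],[0.12,-0.5,0,0,1],[0.12,-0.5,0,0,1],[0.12,-0.5,0,0,1],[0.12,-0.5,0,0,1],[0.12,-0.5,0,0,1],[0.12,-0.5,0,0,1]]}}

```text
t: 18.15
ee_pos: [523.7, -184.2, 164.0]
ee_rot: [[0.992, 0.124, -0.038], [0.125, -0.992, 0.029], [-0.034, -0.034, -0.999]]
ft_force: [1.0, -0.1, -3.4]
opening: 0.649
```

>>> {"op": "servo_tool", "data": {"deltas": [[0.12,-0.5,0,0,1],[0.12,-0.5,0,0,1],[0.12,-0.5,0,0,1],[0.12,-0.5,0,0,1],[0.1,-0.4,0,0,1],[0,-0.2,0,0,1],[0,0,0,0,1],[0,0,0,0,1]]}}

```text
t: 18.95
ee_pos: [527.7, -31.2, 160.6]
ee_rot: [[0.989, 0.135, -0.051], [0.137, -0.99, 0.036], [-0.045, -0.043, -0.998]]
ft_force: [-0.3, 0.1, -3.7]
opening: 0.648
```

```bash
python3 go.py 538 -67 90 7.2
```

```text
t 18.9 pos [527.7 -31.2 160.6] yaw 7.90 f [-0.3  0.1 -3.7] open 0.648 j [-12.  -5. 107.   1.  81. -20.] zt [-0.0509  0.0361 -0.9981]
total tool units [0.169 0.797 1.373] mm [ 8.4 39.8 68.7]
roll units 0.087
```

>>> {"op": "servo_tool", "data": {"deltas": [[0,0.15,0,0.05,1],[0.03,0.15,0,0.03,1],[0.03,0.15,0,0,1],[0.03,0.15,0,0,1],[0.03,0.1,0,0,1],[0.03,0,0,0,1],[0,0,0,0,1],[0,0,0,0,1]]}}

```text
t: 19.75
ee_pos: [540.5, -72.4, 158.2]
ee_rot: [[0.992, 0.117, -0.051], [0.119, -0.992, 0.035], [-0.047, -0.041, -0.998]]
ft_force: [-0.7, 0.7, -3.1]
opening: 0.642
```

```bash
python3 go.py 538 -67 90 7.2
```

```text
t 19.8 pos [540.5 -72.4 158.2] yaw 6.82 f [-0.7  0.7 -3.1] open 0.642 j [-16.  -2. 105.   1.  81. -23.] zt [-0.0512  0.0353 -0.9981]
total tool units [ 0.027 -0.058  1.369] mm [ 1.3 -2.9 68.4]
roll units -0.047
```

>>> {"op": "servo_tool", "data": {"deltas": [[0.02,-0.03,0.15,0,1],[0.02,-0.03,0.2,0,1],[0.02,0,0.2,0,1],[0.02,0,0.2,0,1],[0,0,0.2,0,1],[0,0,0.15,0,1],[0,0,0.1,0,1],[0,0,0,0,1]]}}

```text
t: 20.55
ee_pos: [539.4, -64.6, 90.8]
ee_rot: [[0.991, 0.119, -0.055], [0.121, -0.992, 0.037], [-0.05, -0.043, -0.998]]
ft_force: [-0.9, 0.4, -3.4]
opening: 0.652
```

```bash
python3 go.py 538 -67 87 7.2
```

```text
t 20.6 pos [539.4 -64.6  90.8] yaw 6.94 f [-0.9  0.4 -3.4] open 0.652 j [-15.   2. 108.   1.  74. -23.] zt [-0.0551  0.0365 -0.9978]
total tool units [-0.03   0.047  0.077] mm [-1.5  2.3  3.8]
roll units -0.032
```

>>> {"op": "servo_tool", "data": {"deltas": [[0,0,0.04,0,1],[0,0,0.04,0,1],[0,0,0.03,0,1],[0,0,0.02,0,1],[0,0,0.02,0,1],[0,0,0,0,1],[0,0,0,0,1],[0,0,0,0,1]]}}

```text
t: 21.35
ee_pos: [541.0, -65.1, 86.2]
ee_rot: [[0.992, 0.119, -0.05], [0.12, -0.992, 0.035], [-0.046, -0.041, -0.998]]
ft_force: [-1.5, 0.3, -1.6]
opening: 0.646
```

```bash
python3 go.py 538 -67 87 7.2
```

```text
t 21.4 pos [541.  -65.1  86.2] yaw 6.93 f [-1.5  0.3 -1.6] open 0.646 j [-15.   2. 108.   1.  73. -23.] zt [-0.0505  0.035  -0.9981]
total tool units [-0.064  0.03  -0.015] mm [-3.2  1.5 -0.8]
roll units -0.034
```

Partial contact (the lower edge is touching); I'll ease it a bit further down, then release.

>>> {"op": "servo_tool", "data": {"deltas": [[0,0,0.04,0,1],[0,0,0.02,0,1],[0,0,0,0,0.5],[0,0,0,0,0],[0,0,0,0,-0.5],[0,0,0,0,-1],[0,0,0,0,-1],[0,0,0,0,-1]]}}

```text
t: 22.15
ee_pos: [542.7, -65.5, 86.4]
ee_rot: [[0.992, 0.119, -0.047], [0.12, -0.992, 0.034], [-0.043, -0.039, -0.998]]
ft_force: [-0.2, 0.4, 0.4]
opening: 0.998
```

```bash
python3 go.py 538 -67 200 7.2
```

```text
t 22.1 pos [542.7 -65.5  86.4] yaw 6.93 f [-0.2  0.4  0.4] open 0.998 j [-15.   2. 108.   1.  73. -23.] zt [-0.0471  0.034  -0.9983]
total tool units [-0.193 -0.072 -2.264] mm [  -9.7   -3.6 -113.2]
roll units -0.034
```

>>> {"op": "servo_tool", "data": {"deltas": [[0,0,-0.2,0,-1],[0,0,-0.3,0,-1],[0,0,-0.4,0,-1],[0,0,-0.4,0,-1],[0,0,-0.4,0,-1],[0,0,-0.3,0,-1],[0,0,0,0,-1],[0,0,0,0,-1]]}}

```text
t: 22.95
ee_pos: [549.4, -69.7, 198.3]
ee_rot: [[0.992, 0.119, -0.04], [0.12, -0.992, 0.032], [-0.036, -0.037, -0.999]]
ft_force: [-0.4, 0.3, -0.7]
opening: 0.999
```

```bash
python3 look.py w_j3;python3 - <<'E'
from h import *
d=snapshot("scene");crop(d["image"],190,70,350,350,2,"s2.png")
E
python3 go.py 562 -286 200 7.2
```

```text
t 23.1 pos [549.2 -69.6 197.5] yaw 6.92 f [ 0.  -0.6 -0.4] open 0.996 j [-16.  -4. 102.   1.  84. -23.] zt [-0.041   0.0324 -0.9986]
total tool units [-0.269  4.323 -0.2  ] mm [-13.4 216.2 -10. ]
roll units -0.035
```

View pics/w_j3.png

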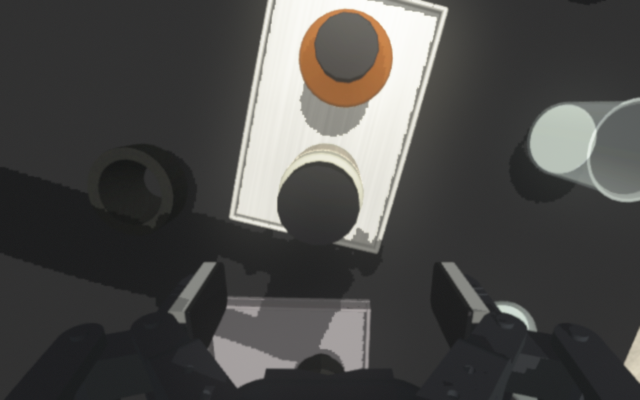

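View pics/s2.png

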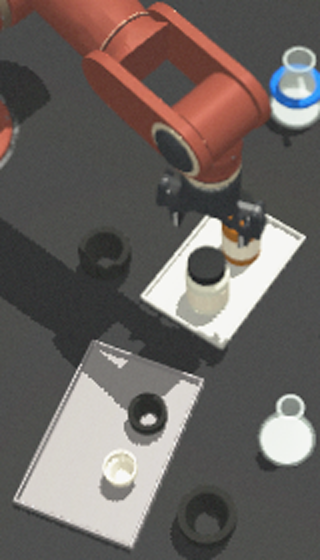

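Both stand on the steel tray: the bottle cap is at (346,46) and the jar lid at (318,203) in the wrist view. On to the cone.

>>> {"op": "servo_tool", "data": {"deltas": [[-0.02,0.3,-0.05,0,-1],[-0.05,0.6,-0.05,0,-1],[-0.05,0.6,-0.05,0,-1],[-0.05,0.6,-0.05,0,-1],[-0.05,0.6,-0.05,0,-1],[-0.05,0.6,-0.05,0,-1],[-0.02,0.4,0,0,-1],[0,0.2,0,0,-1]]}}

```text
t: 23.85
ee_pos: [554.1, -275.7, 196.1]
ee_rot: [[0.991, 0.12, -0.056], [0.123, -0.992, 0.037], [-0.051, -0.044, -0.998]]
ft_force: [-0.4, 0.9, 0.0]
opening: 0.998
```

>>> {"op": "servo_tool", "data": {"deltas": [[0,0,-0.2,0,-1],[0,0,-0.2,0,-1],[0,0,0,0,-1],[0,0,0,0,-1],[0,0,0,0,-1],[0,0,0,0,-1],[0,0,0,0,-1],[0,0,0,0,-1]]}}

```text
t: 24.65
ee_pos: [555.6, -273.1, 217.3]
ee_rot: [[0.991, 0.124, -0.057], [0.126, -0.991, 0.039], [-0.051, -0.046, -0.998]]
ft_force: [-0.2, -0.1, -0.1]
opening: 1.002
```

```bash
python3 look.py w_c 560 -286 44 571 -374 56;python3 go.py 560 -286 100 7.2
```

```text
[[340.6, 201.8], [339.2, 294.4]]
t 24.7 pos [ 555.5 -273.1  217.2] yaw 7.27 f [-0.7  0.2  0.2] open 0.998 j [-33.   5.  91.   0.  87. -40.] zt [-0.0568  0.0395 -0.9976]
total tool units [0.176 0.375 2.323] mm [  8.8  18.8 116.2]
roll units 0.009
```

View pics/w_c.png

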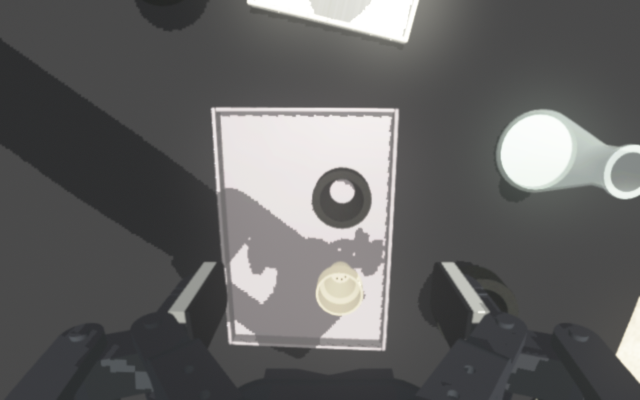

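>>> {"op": "servo_tool", "data": {"deltas": [[0.76,0.64,0,0,-1],[0.76,0.64,0,0,-1],[0.4,0.3,0,0,-1],[0,0,0,0,-1],[0,0,0,0,-1],[0,0,0,0,-1],[0,0,0,0,-1],[0,0,0,0,-1]]}}

```text
t: 25.5
ee_pos: [657.9, -337.4, 202.2]
ee_rot: [[0.99, 0.124, -0.066], [0.127, -0.991, 0.046], [-0.06, -0.054, -0.997]]
ft_force: [-0.0, 0.2, -0.7]
opening: 0.999
```

```bash
python3 go.py 560 -286 217 7.2
```

```text
t 25.5 pos [ 657.9 -337.4  202.2] yaw 7.30 f [-0.   0.2 -0.7] open 0.999 j [-33.  22.  73.   0.  89. -40.] zt [-0.0662  0.0456 -0.9968]
total tool units [-1.826 -1.277 -0.118] mm [-91.3 -63.9  -5.9]
roll units 0.013
```

>>> {"op": "servo_tool", "data": {"deltas": [[-0.76,-0.6,0,0,-1],[-0.76,-0.6,0,0,-1],[-0.2,-0.2,0,0,-1],[0,0,0,0,-1],[0,0,0,0,-1],[0,0,0,0,-1],[0,0,0,0,-1],[0,0,0,0,-1]]}}

```text
t: 26.3
ee_pos: [560.7, -277.2, 207.5]
ee_rot: [[0.99, 0.123, -0.069], [0.127, -0.991, 0.048], [-0.063, -0.056, -0.996]]
ft_force: [-0.0, -0.1, -0.4]
opening: 1.0
```

```bash
python3 go.py 560 -286 217 7.2
```

```text
t 26.3 pos [ 560.7 -277.2  207.5] yaw 7.30 f [-0.  -0.1 -0.4] open 1.000 j [-33.   7.  90.   0.  87. -40.] zt [-0.0694  0.0476 -0.9965]
total tool units [-0.049  0.163 -0.196] mm [-2.4  8.1 -9.8]
roll units 0.013
```

>>> {"op": "servo_tool", "data": {"deltas": [[0,0,-0.9,0,-1],[0,0,-0.9,0,-1],[0,0,0,0,-1],[0,0,0,0,-1],[0,0,0,0,-1],[0,0,0,0,-1],[0,0,0,0,-1],[0,0,0,0,-1]]}}

```text
t: 27.1
ee_pos: [567.3, -282.1, 292.9]
ee_rot: [[0.989, 0.122, -0.078], [0.127, -0.991, 0.053], [-0.071, -0.063, -0.995]]
ft_force: [0.1, 0.9, -0.4]
opening: 1.003
```

```bash
python3 go.py 560 -286 217 7.2
```

```text
t 27.1 pos [ 567.3 -282.1  292.9] yaw 7.30 f [ 0.1  0.9 -0.4] open 1.003 j [-33.   6.  83.   0.  96. -40.] zt [-0.0783  0.0534 -0.9955]
total tool units [-0.046  0.156  1.519] mm [-2.3  7.8 76. ]
roll units 0.012
```

>>> {"op": "servo_tool", "data": {"deltas": [[0,0,0,0,-1],[0,0,0,0,-1],[0,0,0,0,-1],[0,0,0,0,-1],[0,0,0,0,-1],[0,0,0,0,-1],[0,0,0,0,-1],[0,0,0,0,-1]]}}

```text
t: 27.9
ee_pos: [566.7, -281.6, 291.3]
ee_rot: [[0.989, 0.122, -0.08], [0.127, -0.99, 0.055], [-0.073, -0.064, -0.995]]
ft_force: [0.0, -0.0, -0.5]
opening: 1.001
```

```bash
python3 go.py 560 -286 217 7.2
```

```text
t 27.9 pos [ 566.7 -281.6  291.3] yaw 7.31 f [ 0.  -0.  -0.5] open 1.001 j [-33.   6.  84.   0.  96. -40.] zt [-0.0804  0.0548 -0.9953]
total tool units [-0.035  0.166  1.486] mm [-1.8  8.3 74.3]
roll units 0.014
```

```bash
python3 go.py 345 -230 100 7.2; python3 -c "
from m import *
print(ray(cs,f((155,108),3,190,160),30))" | tail -1
```

```text
t 27.9 pos [ 566.7 -281.6  291.3] yaw 7.31 f [ 0.  -0.  -0.5] open 1.001 j [-33.   6.  84.   0.  96. -40.] zt [-0.0804  0.0548 -0.9953]
total tool units [-3.976 -1.319  4.222] mm [-198.8  -65.9  211.1]
roll units 0.014
[366.25199443 -85.75274803  30.        ]
```

>>> {"op": "servo_tool", "data": {"deltas": [[-0.3,-0.1,0,0,-1],[-0.5,-0.15,0,0,-1],[-0.5,-0.15,0.3,0,-1],[-0.5,-0.2,0.4,0,-1],[-0.5,-0.2,0.5,0,-1],[-0.5,-0.2,0.5,0,-1],[-0.5,-0.2,0.5,0,-1],[-0.4,-0.1,0.5,0,-1]]}}

```text
t: 28.7
ee_pos: [362.8, -234.2, 175.1]
ee_rot: [[0.99, 0.125, -0.071], [0.129, -0.991, 0.047], [-0.064, -0.055, -0.996]]
ft_force: [-0.5, -0.7, -0.4]
opening: 1.0
```

```bash
python3 go.py 345 -230 70 7.2
```

```text
t 28.7 pos [ 362.8 -234.2  175.1] yaw 7.41 f [-0.5 -0.7 -0.4] open 1.000 j [-42. -19. 118.  -1.  86. -49.] zt [-0.0708  0.0468 -0.9964]
total tool units [-0.206 -0.012  2.123] mm [-10.3  -0.6 106.2]
roll units 0.027
```

>>> {"op": "servo_tool", "data": {"deltas": [[-0.05,0,0.3,0,-1],[-0.05,0,0.4,0,-1],[-0.05,0,0.4,0,-1],[-0.05,0,0.4,0,-1],[0,0,0.3,0,-1],[0,0,0.1,0,-1],[0,0,0,0,-1],[0,0,0,0,-1]]}}

```text
t: 29.5
ee_pos: [347.3, -231.9, 77.5]
ee_rot: [[0.99, 0.123, -0.067], [0.127, -0.991, 0.045], [-0.061, -0.053, -0.997]]
ft_force: [0.4, -0.4, -0.3]
opening: 0.995
```

>>> {"op": "servo_tool", "data": {"deltas": [[0,0,0,0,-1],[0,0,0,0,-1],[0,0,0,0,-1],[0,0,0,0,-1],[0,0,0,0,-1],[0,0,0,0,-1],[0,0,0,0,-1],[0,0,0,0,-1]]}}

```text
t: 30.3
ee_pos: [349.6, -233.8, 81.1]
ee_rot: [[0.99, 0.124, -0.062], [0.127, -0.991, 0.041], [-0.056, -0.048, -0.997]]
ft_force: [0.1, 0.3, -0.5]
opening: 1.004
```

```bash
python3 go.py 345 -230 70 7.2
```

```text
t 30.3 pos [ 349.6 -233.8   81.1] yaw 7.29 f [ 0.1  0.3 -0.5] open 1.004 j [-43. -15. 124.  -1.  75. -50.] zt [-0.0618  0.0405 -0.9973]
total tool units [-0.07  -0.076  0.229] mm [-3.5 -3.8 11.5]
roll units 0.011
```

>>> {"op": "servo_tool", "data": {"deltas": [[0,0,0.02,0,-1],[0,0,0,0,-1],[0,0,0.02,0,-1],[0,0,0,0,-1],[0,0,0.02,0,-1],[0,0,0,0,-1],[0,0,0.02,0,-1],[0,0,0,0,-1]]}}

```text
t: 31.1
ee_pos: [349.1, -233.4, 76.4]
ee_rot: [[0.99, 0.124, -0.062], [0.127, -0.991, 0.041], [-0.057, -0.049, -0.997]]
ft_force: [-0.4, 0.3, -0.2]
opening: 1.001
```

>>> {"op": "servo_tool", "data": {"deltas": [[0,0,0.02,0,-1],[0,0,0,0,-1],[0,0,0.02,0,-1],[0,0,0,0,-1],[0,0,0.02,0,-1],[0,0,0,0,-1],[0,0,0.02,0,-1],[0,0,0,0,-1]]}}

```text
t: 31.9
ee_pos: [348.9, -233.3, 72.0]
ee_rot: [[0.99, 0.124, -0.062], [0.127, -0.991, 0.041], [-0.057, -0.048, -0.997]]
ft_force: [-0.4, 0.2, 0.3]
opening: 1.001
```

>>> {"op": "servo_tool", "data": {"deltas": [[-0.02,0,0.02,0,-1],[-0.02,-0.02,0.02,0,-1],[-0.02,0,0.02,0,-1],[-0.02,-0.02,0,0,-1],[0,0,0.02,0,-1],[0,0,0,0,-1],[0,0,0.02,0,-1],[0,0,0,0,-1]]}}

```text
t: 32.7
ee_pos: [343.9, -231.4, 66.9]
ee_rot: [[0.99, 0.124, -0.062], [0.126, -0.991, 0.041], [-0.057, -0.048, -0.997]]
ft_force: [-0.7, -0.7, -0.7]
opening: 0.997
```

```bash
python3 go.py 345 -230 70 7.2
```

```text
t 32.7 pos [ 343.9 -231.4   66.9] yaw 7.28 f [-0.7 -0.7 -0.7] open 0.997 j [-44. -15. 125.  -1.  74. -51.] zt [-0.0622  0.041  -0.9972]
total tool units [ 0.022 -0.028 -0.061] mm [ 1.1 -1.4 -3.1]
roll units 0.010
```

>>> {"op": "servo_tool", "data": {"deltas": [[0,0,-0.1,0,-1],[0,0,-0.2,0,-1],[0,0,-0.2,0,-1],[0,0,-0.2,0,-1],[0,0,-0.2,0,-1],[0,0,-0.2,0,-1],[0,0,-0.2,0,-1],[0,0,-0.2,0,-1]]}}

```text
t: 33.5
ee_pos: [349.1, -234.8, 148.7]
ee_rot: [[0.99, 0.124, -0.062], [0.127, -0.991, 0.04], [-0.056, -0.048, -0.997]]
ft_force: [-0.7, -0.1, 0.3]
opening: 1.003
```

>>> {"op": "servo_tool", "data": {"deltas": [[0,0,-0.2,0,-1],[0,0,-0.2,0,-1],[0,0,-0.2,0,-1],[0,0,-0.2,0,-1],[0,0,-0.2,0,-1],[0,0,-0.2,0,-1],[0,0,-0.2,0,-1],[0,0,-0.1,0,-1]]}}

```text
t: 34.3
ee_pos: [354.4, -238.4, 231.3]
ee_rot: [[0.99, 0.124, -0.06], [0.126, -0.991, 0.039], [-0.055, -0.046, -0.997]]
ft_force: [-1.1, 0.2, 1.1]
opening: 1.001
```

>>> {"op": "servo_tool", "data": {"deltas": [[0,0,0.9,0,-1],[0,0,0.9,0,-1],[0,0,0.3,0,-1],[0,0,0,0,-1],[0,0,0,0,-1],[0,0,0,0,-1],[0,0,0,0,-1],[0,0,0,0,-1]]}}

```text
t: 35.1
ee_pos: [351.6, -237.6, 131.3]
ee_rot: [[0.991, 0.124, -0.051], [0.126, -0.992, 0.031], [-0.047, -0.037, -0.998]]
ft_force: [-0.2, 0.2, -0.4]
opening: 0.995
```

```bash
python3 go.py 345 -230 70 7.2
```

```text
t 35.1 pos [ 351.6 -237.6  131.3] yaw 7.26 f [-0.2  0.2 -0.4] open 0.995 j [-44. -19. 122.  -1.  80. -51.] zt [-0.0515  0.0308 -0.9982]
total tool units [-0.053 -0.121  1.236] mm [-2.7 -6.  61.8]
roll units 0.007
```

>>> {"op": "servo_tool", "data": {"deltas": [[0,0,1,0,-1],[0,0,0,0,-1],[0,0,0,0,-1],[0,0,-0.1,0,-1],[0,0,-0.2,0,-1],[0,0,-0.3,0,-1],[0,0,-0.3,0,-1],[0,0,-0.3,0,-1]]}}

```text
t: 35.9
ee_pos: [357.4, -242.6, 156.9]
ee_rot: [[0.991, 0.125, -0.038], [0.126, -0.992, 0.018], [-0.035, -0.022, -0.999]]
ft_force: [1.5, -0.4, 0.4]
opening: 0.998
```

>>> {"op": "servo_tool", "data": {"deltas": [[0,0,-0.3,0,-1],[0,0,-0.3,0,-1],[0,0,-0.3,0,-1],[0,0,-0.3,0,-1],[0,0,-0.3,0,-1],[0,0,-0.3,0,-1],[0,0,-0.3,0,-1],[0,0,-0.2,0,-1]]}}

```text
t: 36.7
ee_pos: [365.1, -247.5, 296.9]
ee_rot: [[0.992, 0.126, -0.019], [0.126, -0.992, -0.0], [-0.019, -0.002, -1.0]]
ft_force: [0.1, 1.4, 0.4]
opening: 0.999
```

>>> {"op": "servo_tool", "data": {"deltas": [[0,0,-0.1,0,-1],[0,0,0,0,-1],[0,0,1,0,-1],[0,0,1,0,-1],[0,0,1,0,-1],[0,0,0,0,-1],[0,0,0,0,-1],[0,0,0,0,-1]]}}

```text
t: 37.5
ee_pos: [363.0, -248.1, 151.9]
ee_rot: [[0.992, 0.126, -0.017], [0.126, -0.992, -0.002], [-0.017, -0.001, -1.0]]
ft_force: [1.4, -0.4, 0.8]
opening: 1.001
```

```bash
python3 go.py 345 -230 70 7.2
```

```text
t 37.5 pos [ 363.  -248.1  151.9] yaw 7.22 f [ 1.4 -0.4  0.8] open 1.001 j [-44. -20. 121.  -1.  80. -51.] zt [-0.0171 -0.0016 -0.9999]
total tool units [-0.284 -0.404  1.644] mm [-14.2 -20.2  82.2]
roll units 0.003
```

>>> {"op": "servo_tool", "data": {"deltas": [[0.1,0,0,0,-1],[0.2,0.05,0,0,-1],[0.3,0.1,0,0,-1],[0.3,0.1,0,0,-1],[0.3,0.1,0,0,-1],[0.3,0.1,0,0,-1],[0.3,0.1,0,0,-1],[0.3,0.1,0,0,-1]]}}

```text
t: 38.3
ee_pos: [488.0, -274.7, 169.9]
ee_rot: [[0.992, 0.125, 0.008], [0.126, -0.992, -0.021], [0.005, 0.022, -1.0]]
ft_force: [0.0, -0.2, 0.2]
opening: 1.002
```

>>> {"op": "servo_tool", "data": {"deltas": [[0.3,0.1,0,0,-1],[0.3,0.1,0,0,-1],[0.3,0.1,0,0,-1],[0.3,0.1,0,0,-1],[0.2,0.1,0,0,-1],[0.1,0,0,0,-1],[0,0,0,0,-1],[0,0,0,0,-1]]}}

```text
t: 39.1
ee_pos: [583.4, -293.8, 184.6]
ee_rot: [[0.991, 0.129, 0.028], [0.13, -0.991, -0.034], [0.023, 0.037, -0.999]]
ft_force: [-0.2, -0.1, 1.0]
opening: 1.003
```

```bash
python3 look.py w_c2 561 -284 44; python3 go.py 561 -284 100 7.2
```

```text
[[298.1, 167.3]]
t 39.1 pos [ 583.3 -293.8  184.6] yaw 7.44 f [ 0.3 -0.3  0.2] open 1.000 j [-33.   7.  93.  -1.  78. -40.] zt [ 0.0278 -0.0334 -0.9991]
total tool units [-0.456 -0.313  1.671] mm [-22.8 -15.7  83.5]
roll units 0.030
```

View pics/w_c2.png

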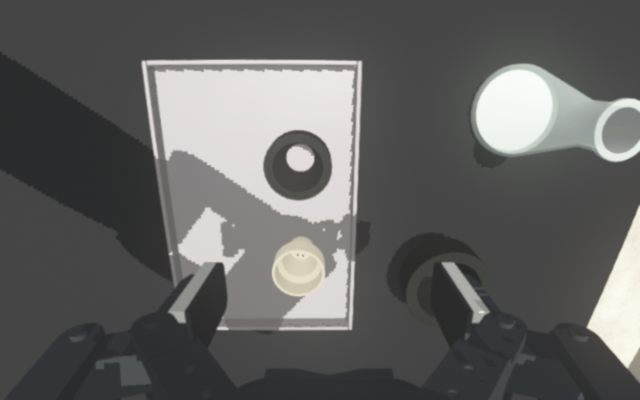

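>>> {"op": "servo_tool", "data": {"deltas": [[-0.3,-0.15,0,0,-1],[-0.35,-0.2,0,0,-1],[-0.35,-0.2,0,0,-1],[-0.35,-0.2,0,0,-1],[-0.35,-0.2,0,0,-1],[-0.3,-0.2,0,0,-1],[0,0,0,0,-1],[0,0,0,0,-1]]}}

```text
t: 39.95
ee_pos: [470.5, -247.6, 180.5]
ee_rot: [[0.992, 0.126, 0.029], [0.127, -0.991, -0.035], [0.025, 0.038, -0.999]]
ft_force: [0.1, -0.3, 0.3]
opening: 0.999
```

```bash
python3 go.py 561 -284 150 7.2
```

```text
t 40.0 pos [ 470.5 -247.6  180.5] yaw 7.32 f [ 0.1 -0.3  0.3] open 0.999 j [-35.  -9. 109.  -1.  78. -43.] zt [ 0.0293 -0.0349 -0.999 ]
total tool units [1.686 0.927 0.688] mm [84.3 46.3 34.4]
roll units 0.015
```

>>> {"op": "servo_tool", "data": {"deltas": [[0.8,0.45,-0.5,0,-1],[0.8,0.45,-0.5,0,-1],[0,0,0,0,-1],[0,0,0,0,-1],[0,0,0,0,-1],[0,0,0,0,-1],[0,0,0,0,-1],[0,0,0,0,-1]]}}

```text
t: 40.75
ee_pos: [548.8, -276.9, 221.9]
ee_rot: [[0.992, 0.126, 0.014], [0.126, -0.992, -0.024], [0.01, 0.026, -1.0]]
ft_force: [0.7, -0.0, 0.0]
opening: 1.004
```

```bash
python3 go.py 561 -284 150 7.2
```

```text
t 40.8 pos [ 548.8 -276.9  221.9] yaw 7.25 f [ 0.7 -0.   0. ] open 1.004 j [-33.   1.  95.  -1.  82. -41.] zt [ 0.0135 -0.0244 -0.9996]
total tool units [0.209 0.135 1.444] mm [10.5  6.7 72.2]
roll units 0.006
```

>>> {"op": "servo_tool", "data": {"deltas": [[0.03,0.02,0.15,0,-1],[0.03,0.02,0.25,0,-1],[0.03,0.02,0.3,0,-1],[0.03,0.02,0.3,0,-1],[0,0,0.3,0,-1],[0,0,0.3,0,-1],[0,0,0.3,0,-1],[0,0,0.2,0,-1]]}}

```text
t: 41.55
ee_pos: [555.8, -282.3, 106.6]
ee_rot: [[0.992, 0.126, 0.012], [0.126, -0.992, -0.023], [0.009, 0.024, -1.0]]
ft_force: [-1.1, -0.4, -0.6]
opening: 0.997
```

```bash
cd .;python3 look.py w_c3 561 -284 44;  python3 go.py 561 -284 20 7.2
```

```text
[[335.1, 222.0]]
t 41.6 pos [ 554.8 -281.7  104.7] yaw 7.22 f [-1.2  0.9 -2.2] open 1.000 j [-33.   8.  99.  -1.  71. -40.] zt [ 0.0091 -0.0215 -0.9997]
total tool units [0.107 0.023 1.697] mm [ 5.4  1.1 84.8]
roll units 0.003
```

View pics/w_c3.png

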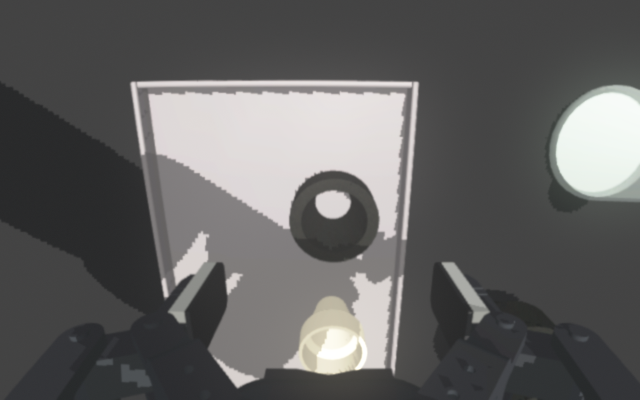

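>>> {"op": "servo_tool", "data": {"deltas": [[0.05,0,0.2,0,-1],[0.05,0,0.2,0,-1],[0.02,0,0.2,0,-1],[0,0,0.2,0,-1],[0,0,0.2,0,-1],[0,0,0.2,0,-1],[0,0,0.1,0,-1],[0,0,0,0,-1]]}}

```text
t: 42.4
ee_pos: [562.8, -282.9, 34.7]
ee_rot: [[0.992, 0.126, 0.011], [0.126, -0.992, -0.022], [0.008, 0.024, -1.0]]
ft_force: [-0.1, -1.1, 0.1]
opening: 0.996
```

```bash
cd .;python3 look.py w_c4 561 -282 44;  python3 go.py 561 -282 19 7.2
```

```text
[[323.8, 277.6]]
t 42.5 pos [ 562.9 -283.    35.1] yaw 7.23 f [-0.5  0.3 -1.3] open 1.001 j [-33.  14. 100.  -1.  65. -40.] zt [ 0.011  -0.0227 -0.9997]
total tool units [-0.038 -0.032  0.321] mm [-1.9 -1.6 16.1]
roll units 0.004
```

View pics/w_c4.png

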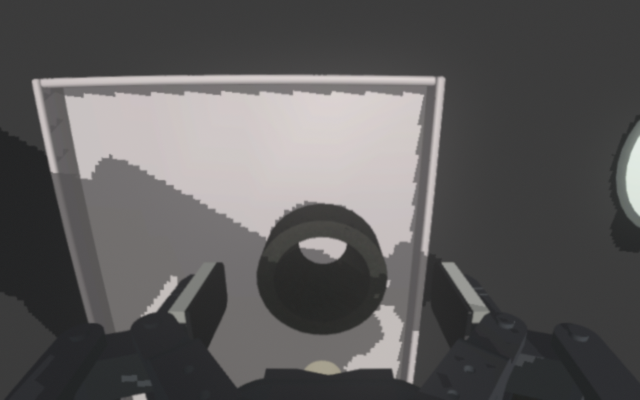

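>>> {"op": "servo_tool", "data": {"deltas": [[-0.04,-0.06,0.1,0,-1],[0,0,0.1,0,-1],[0,0,0.1,0,-1],[0,0,0.04,0,-1],[0,0,0,0,-1],[0,0,0,0,-1],[0,0,0,0,-1],[0,0,0,0,-1]]}}

```text
t: 43.25
ee_pos: [561.8, -281.2, 18.6]
ee_rot: [[0.992, 0.126, 0.014], [0.126, -0.992, -0.025], [0.011, 0.026, -1.0]]
ft_force: [0.8, -0.3, 0.2]
opening: 0.998
```

```bash
python3 go.py 561 -280.5 18 7.2
```

```text
t 43.2 pos [ 561.8 -281.2   18.6] yaw 7.23 f [ 0.8 -0.3  0.2] open 0.998 j [-33.  15. 101.  -1.  63. -40.] zt [ 0.014  -0.0247 -0.9996]
total tool units [-0.014 -0.017  0.011] mm [-0.7 -0.8  0.6]
roll units 0.004
```

>>> {"op": "servo_tool", "data": {"deltas": [[-0.01,0,0,0,0],[0,0,0,0,0.4],[0,0,0,0,1],[0,0,0,0,1],[0,0,0,0,1],[0,0,0,0,1],[0,0,0,0,1],[0,0,0,0,1]]}}

```text
t: 44.05
ee_pos: [561.9, -281.8, 19.6]
ee_rot: [[0.992, 0.126, 0.015], [0.126, -0.992, -0.026], [0.012, 0.027, -1.0]]
ft_force: [-0.4, -0.6, -0.2]
opening: 0.629
```

```bash
python3 look.py w_c5 561 -282 44;  python3 go.py 561 -280.5 18 7.2
```

```text
[[325.8, 301.2]]
t 44.1 pos [ 561.9 -281.8   19.7] yaw 7.23 f [-0.2  0.7 -0.7] open 0.632 j [-33.  15. 101.  -1.  63. -40.] zt [ 0.0155 -0.0257 -0.9995]
total tool units [-0.015 -0.028  0.033] mm [-0.8 -1.4  1.6]
roll units 0.004
```

View pics/w_c5.png

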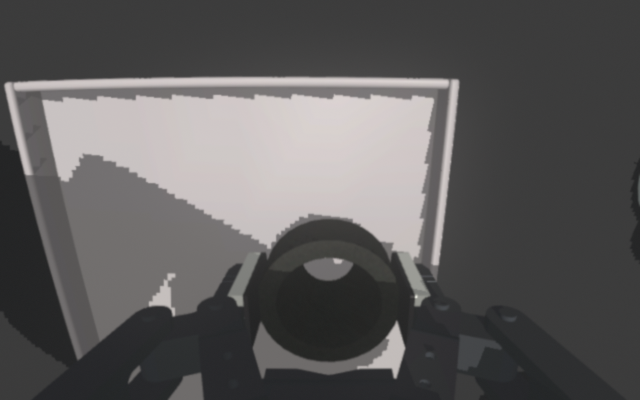

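>>> {"op": "servo_tool", "data": {"deltas": [[0,0,-0.1,0,1],[0,0,-0.2,0,1],[0,0,-0.3,0,1],[0,0,-0.3,0,1],[0,0,-0.4,0,1],[0,0,-0.4,0,1],[0,0,-0.4,0,1],[0,0,-0.4,0,1]]}}

```text
t: 44.9
ee_pos: [558.8, -277.6, 153.6]
ee_rot: [[0.992, 0.126, 0.014], [0.126, -0.992, -0.025], [0.011, 0.026, -1.0]]
ft_force: [0.4, -0.4, -0.1]
opening: 0.625
```

>>> {"op": "servo_tool", "data": {"deltas": [[0,0,-0.4,0,1],[0,0,-0.4,0,1],[0,0,-0.4,0,1],[0,0,-0.3,0,1],[0,0,-0.1,0,1],[0,0,0,0,1],[0,0,0,0,1],[0,0,0,0,1]]}}

```text
t: 45.7
ee_pos: [558.8, -276.0, 249.6]
ee_rot: [[0.992, 0.126, 0.027], [0.126, -0.991, -0.033], [0.022, 0.036, -0.999]]
ft_force: [-0.4, 0.8, -1.1]
opening: 0.629
```

```bash
python3 go.py 497 300 215 7.2
```

```text
t 45.7 pos [ 558.8 -276.   249.6] yaw 7.26 f [-0.4  0.8 -1.1] open 0.629 j [-33.   1.  93.  -1.  84. -40.] zt [ 0.0268 -0.0328 -0.9991]
total tool units [  0.214 -11.602   0.282] mm [  10.7 -580.1   14.1]
roll units 0.008
```

>>> {"op": "servo_tool", "data": {"deltas": [[0,-0.2,0,0,1],[0,-0.4,0,0,1],[0.02,-0.5,0,0,1],[0.02,-0.5,0,0,1],[0.02,-0.5,0,0,1],[0.02,-0.5,0,0,1],[0.02,-0.5,0,0,1],[0.02,-0.5,0,0,1]]}}

```text
t: 46.5
ee_pos: [536.3, -82.5, 235.5]
ee_rot: [[0.992, 0.124, 0.015], [0.125, -0.992, -0.024], [0.012, 0.026, -1.0]]
ft_force: [0.8, -1.0, -0.5]
opening: 0.63
```

>>> {"op": "servo_tool", "data": {"deltas": [[0.02,-0.5,0,0,1],[0.02,-0.5,0,0,1],[0.02,-0.5,0,0,1],[0.02,-0.5,0,0,1],[0.02,-0.5,0,0,1],[0.02,-0.5,0,0,1],[0.02,-0.5,0,0,1],[0.02,-0.5,0,0,1]]}}

```text
t: 47.3
ee_pos: [507.3, 135.7, 224.2]
ee_rot: [[0.991, 0.132, 0.005], [0.132, -0.991, -0.02], [0.002, 0.021, -1.0]]
ft_force: [0.9, 0.3, -1.0]
opening: 0.628
```

```bash
python3 go.py 497 300 215 7.2
```

```text
t 47.3 pos [507.3 135.7 224.2] yaw 7.58 f [ 0.9  0.3 -1. ] open 0.628 j [  7. -11. 106.  -1.  84.   0.] zt [ 0.0049 -0.0202 -0.9998]
total tool units [ 0.23  -3.287  0.116] mm [  11.5 -164.4    5.8]
roll units 0.048
```

>>> {"op": "servo_tool", "data": {"deltas": [[0.03,-0.5,0,0.05,1],[0.03,-0.5,0,0,1],[0.03,-0.5,0,0,1],[0.03,-0.4,0,0,1],[0,-0.3,0,0,1],[0,-0.1,0,0,1],[0,0,0,0,1],[0,0,0,0,1]]}}

```text
t: 48.1
ee_pos: [485.5, 263.5, 216.0]
ee_rot: [[0.991, 0.137, -0.005], [0.136, -0.99, -0.021], [-0.008, 0.02, -1.0]]
ft_force: [0.4, -0.0, -0.5]
opening: 0.628
```

>>> {"op": "servo_tool", "data": {"deltas": [[0,0,0,0,1],[0,0,0,0,1],[0,0,0,0,1],[0,0,0,0,1],[0,0,0,0,1],[0,0,0,0,1],[0,0,0,0,1],[0,0,0,0,1]]}}

```text
t: 48.9
ee_pos: [486.1, 261.0, 216.1]
ee_rot: [[0.991, 0.132, -0.005], [0.132, -0.991, -0.021], [-0.008, 0.02, -1.0]]
ft_force: [-0.5, 0.1, -0.4]
opening: 0.631
```

```bash
cat >> look.py <<'E'
import pickle
pickle.dump((s,d),open("pics/%s.pkl"%sys.argv[1],"wb"))
E
python3 look.py w_f1 496.5 326 130;  python3 go.py 496.5 326 160 7.2
```

```text
[[359.5, 110.6]]
t 49.0 pos [486.  261.  216.1] yaw 7.60 f [ 0.5  0.1 -0.8] open 0.633 j [ 21.  -6. 103.  -1.  84.  14.] zt [-0.005  -0.0214 -0.9998]
total tool units [ 0.388 -1.284  1.093] mm [ 19.4 -64.2  54.6]
roll units 0.050
```

View pics/w_f1.png

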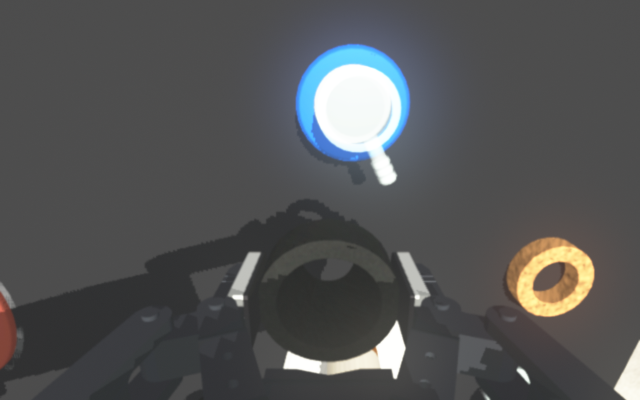

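Run:
```python
from h import *
import pickle
s,d=pickle.load(open("pics/w_f1.pkl","rb"));c=cam(d,s)
print("flask",ray(c,(358,109.5),130).round(1))
z=s["ee_pos"][2]+24.3
for u in ((330,299),(329,302)):
    p=ray(c,u,z);print("cone top",p.round(1),"tool",(s["ee_rot"].T@(p-s["ee_pos"])).round(1))
crop(d["image"],230,200,430,380,4,"z1.png")
```

```text
flask [495.5 326.5 130. ]
cone top [487.1 261.7 240.4] tool [  1.   -0.1 -24.3]
cone top [486.9 260.3 240.4] tool [  0.6   1.2 -24.3]
```

View pics/z1.png

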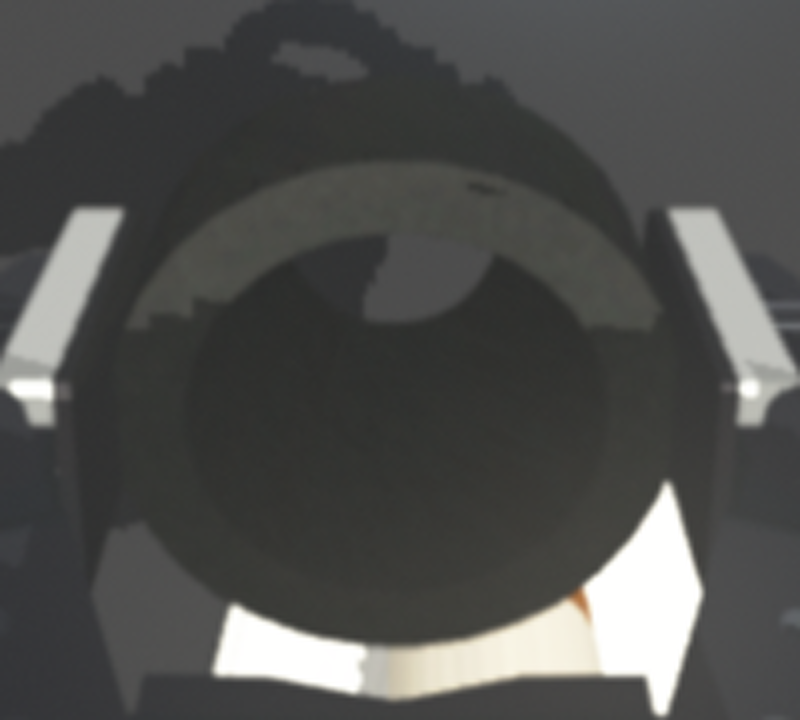

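>>> {"op": "servo_tool", "data": {"deltas": [[0.04,-0.15,0,0.05,1],[0.05,-0.2,0,0,1],[0.05,-0.2,0,0,1],[0.05,-0.2,0,0,1],[0.05,-0.2,0,0,1],[0.05,-0.15,0,0,1],[0.02,-0.1,0,0,1],[0,0,0,0,1]]}}

```text
t: 49.75
ee_pos: [494.4, 329.4, 214.3]
ee_rot: [[0.992, 0.127, -0.005], [0.126, -0.992, -0.021], [-0.008, 0.02, -1.0]]
ft_force: [0.4, -0.3, -0.6]
opening: 0.633
```

```bash
cd .;python3 go.py 496 326.2 165 7.2
```

```text
t 49.8 pos [494.4 329.4 214.3] yaw 7.27 f [ 0.4 -0.3 -0.6] open 0.633 j [27.  0. 97. -1. 84. 20.] zt [-0.0052 -0.0209 -0.9998]
total tool units [0.032 0.049 0.987] mm [ 1.6  2.4 49.4]
roll units 0.008
```

>>> {"op": "servo_tool", "data": {"deltas": [[0.02,0.03,0.15,0,1],[0.02,0.02,0.2,0,1],[0,0,0.25,0,1],[0,0,0.25,0,1],[0,0,0.2,0,1],[0,0,0.1,0,1],[0,0,0,0,1],[0,0,0,0,1]]}}

```text
t: 50.55
ee_pos: [495.3, 323.6, 149.2]
ee_rot: [[0.992, 0.125, -0.009], [0.125, -0.992, -0.024], [-0.012, 0.022, -1.0]]
ft_force: [0.2, -0.1, -0.2]
opening: 0.631
```

```bash
cd .;python3 look.py w_f2 496 326.2 130; python3 go.py 496 326.2 145 7.2
python3 - <<'E'
from h import *
a=snapshot("scene")["image"];b=snapshot("side")["image"]
f=np.hstack([cv2.resize(a[60:150,295:385],None,fx=4,fy=4,interpolation=cv2.INTER_CUBIC),cv2.resize(b[80:170,215:305],None,fx=4,fy=4,interpolation=cv2.INTER_CUBIC)])
cv2.imwrite("pics/f2.png",f[:,:,::-1])
E
```

```text
[[330.2, 245.5]]
t 50.6 pos [495.3 323.6 149.3] yaw 7.16 f [-0.1 -0.3 -1.5] open 0.627 j [ 26.   3. 101.  -1.  78.  19.] zt [-0.009  -0.0234 -0.9997]
total tool units [ 0.021 -0.051  0.085] mm [ 1.1 -2.6  4.2]
roll units -0.004
```

View pics/f2.png

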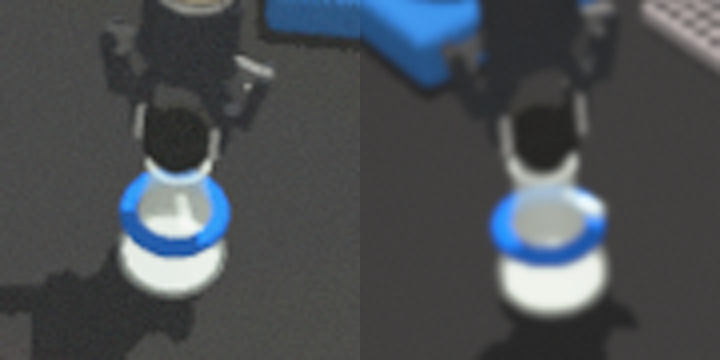

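View pics/w_f2.png

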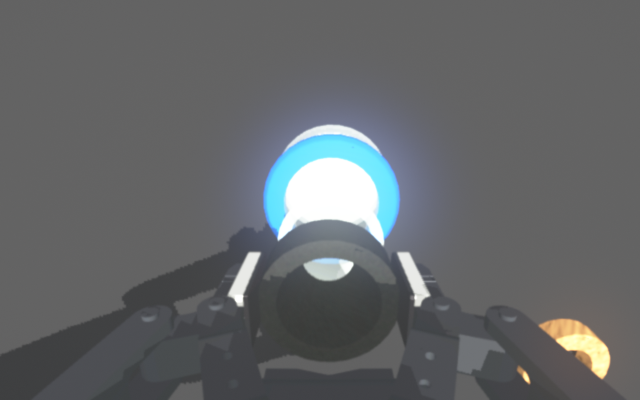

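Aligned in all three views; the cone sits just above the rim. I'll shift +2.5 mm in y and lower it.

>>> {"op": "servo_tool", "data": {"deltas": [[0.02,-0.05,0,0,1],[0,0,0.05,0,1],[0,0,0.06,0,1],[0,0,0.06,0,1],[0,0,0.06,0,1],[0,0,0.04,0,1],[0,0,0,0,1],[0,0,0,0,1]]}}

```text
t: 51.5
ee_pos: [497.0, 326.9, 136.7]
ee_rot: [[0.992, 0.125, -0.006], [0.125, -0.992, -0.022], [-0.008, 0.021, -1.0]]
ft_force: [-0.8, -0.9, -0.8]
opening: 0.629
```

```bash
cd .;python3 go.py 496 326.2 127.7 7.2
```

```text
t 51.5 pos [497.  326.9 136.7] yaw 7.18 f [-0.8 -0.9 -0.8] open 0.629 j [ 27.   4. 101.  -1.  76.  20.] zt [-0.0056 -0.0217 -0.9997]
total tool units [-0.02   0.008  0.18 ] mm [-1.   0.4  9. ]
roll units -0.002
```

Spigot is about 9 mm in with no force. Continuing.

>>> {"op": "servo_tool", "data": {"deltas": [[-0.02,0,0.05,0,1],[0,0,0.05,0,1],[0,0,0.05,0,1],[0,0,0.03,0,1],[0,0,0,0,1],[0,0,0,0,1],[0,0,0,0,1],[0,0,0,0,1]]}}

```text
t: 52.3
ee_pos: [496.3, 326.8, 128.1]
ee_rot: [[0.992, 0.125, -0.005], [0.125, -0.992, -0.021], [-0.007, 0.02, -1.0]]
ft_force: [0.1, -0.4, 0.1]
opening: 0.624
```

```bash
cd .;python3 go.py 496 326.2 127.7 7.2
```

```text
t 52.3 pos [496.3 326.8 128.1] yaw 7.18 f [ 0.1 -0.4  0.1] open 0.624 j [ 27.   4. 101.  -1.  75.  20.] zt [-0.0046 -0.0211 -0.9998]
total tool units [-0.007  0.012  0.008] mm [-0.3  0.6  0.4]
roll units -0.002
```

>>> {"op": "servo_tool", "data": {"deltas": [[0,0,0.04,0,1],[0,0,0.04,0,1],[0,0,0.03,0,1],[0,0,0,0,1],[0,0,0,0,1],[0,0,0,0,1],[0,0,0,0,1],[0,0,0,0,1]]}}

```text
t: 53.1
ee_pos: [497.2, 327.5, 128.0]
ee_rot: [[0.992, 0.125, -0.002], [0.125, -0.992, -0.02], [-0.005, 0.02, -1.0]]
ft_force: [-1.5, -0.1, 1.8]
opening: 0.627
```

```bash
cd .;python3 go.py 496 326.2 127.7 7.2
```

```text
t 53.1 pos [497.2 327.5 128. ] yaw 7.18 f [-1.5 -0.1  1.8] open 0.627 j [ 27.   4. 101.  -1.  75.  20.] zt [-0.0025 -0.0201 -0.9998]
total tool units [-0.028  0.022  0.007] mm [-1.4  1.1  0.3]
roll units -0.003
```

>>> {"op": "servo_tool", "data": {"deltas": [[0,0,0,0,0.5],[0,0,0,0,0],[0,0,0,0,-0.3],[0,0,0,0,-0.6],[0,0,0,0,-1],[0,0,0,0,-1],[0,0,0,0,-1],[0,0,0,0,-1]]}}

```text
t: 53.9
ee_pos: [497.0, 327.2, 126.9]
ee_rot: [[0.992, 0.125, -0.003], [0.125, -0.992, -0.021], [-0.006, 0.02, -1.0]]
ft_force: [-0.4, 0.0, 0.6]
opening: 0.998
```

>>> {"op": "servo_tool", "data": {"deltas": [[0,0,-0.1,0,-1],[0,0,-0.2,0,-1],[0,0,-0.3,0,-1],[0,0,-0.3,0,-1],[0,0,-0.3,0,-1],[0,0,-0.3,0,-1],[0,0,-0.2,0,-1],[0,0,0,0,-1]]}}

```text
t: 54.7
ee_pos: [498.6, 329.8, 223.3]
ee_rot: [[0.992, 0.125, 0.002], [0.125, -0.992, -0.018], [-0.0, 0.018, -1.0]]
ft_force: [-0.1, 0.6, 0.2]
opening: 1.0
```

```bash
cd .;python3 look.py w_f3 496 326.2 152; python3 go.py 560 -281 210 7.2
python3 - <<'E'
from h import *
a=snapshot("scene")["image"];b=snapshot("side")["image"]
f=np.hstack([cv2.resize(a[60:150,295:385],None,fx=4,fy=4,interpolation=cv2.INTER_CUBIC),cv2.resize(b[80:170,215:305],None,fx=4,fy=4,interpolation=cv2.INTER_CUBIC)])
cv2.imwrite("pics/f3.png",f[:,:,::-1])
E
```

```text
[[323.2, 218.9]]
t 54.8 pos [498.3 329.7 222.4] yaw 7.18 f [-0.5  0.9 -0.3] open 1.002 j [27. -0. 96. -1. 84. 20.] zt [ 0.0011 -0.0185 -0.9998]
total tool units [-0.302 12.265  0.475] mm [-15.1 613.2  23.7]
roll units -0.002
```

View pics/f3.png

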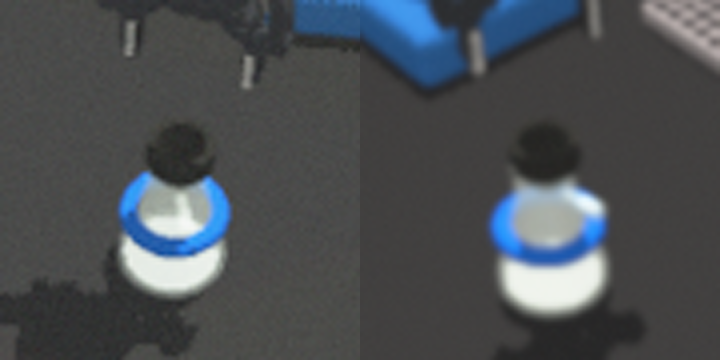

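View pics/w_f3.png

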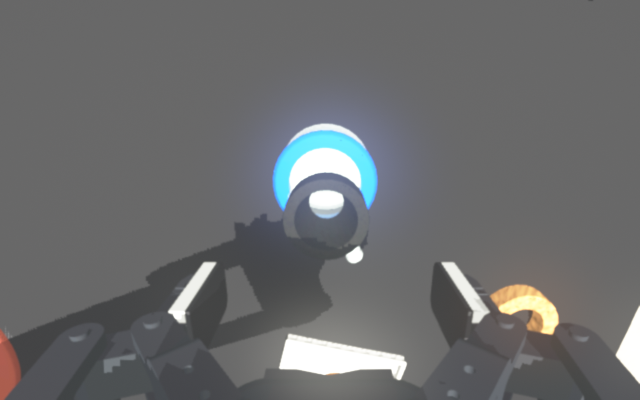

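The cone is seated on the flask rim, upright, with its top at (326,216) in the wrist view. The crucible is next.

>>> {"op": "servo_tool", "data": {"deltas": [[0,0.3,0,0,-1],[-0.02,0.5,0,0,-1],[-0.02,0.6,0,0,-1],[-0.02,0.6,0,0,-1],[-0.02,0.6,0,0,-1],[-0.02,0.6,0,0,-1],[-0.02,0.6,0,0,-1],[-0.02,0.6,0,0,-1]]}}

```text
t: 55.65
ee_pos: [513.1, 97.6, 214.5]
ee_rot: [[0.991, 0.13, -0.019], [0.13, -0.991, -0.027], [-0.022, 0.025, -0.999]]
ft_force: [0.2, -1.0, 0.2]
opening: 0.998
```

>>> {"op": "servo_tool", "data": {"deltas": [[-0.02,0.6,0,0,-1],[-0.02,0.6,0,0,-1],[-0.02,0.6,0,0,-1],[-0.02,0.6,0,0,-1],[-0.02,0.6,0,0,-1],[-0.02,0.6,0,0,-1],[-0.02,0.6,0,0,-1],[-0.02,0.6,0,0,-1]]}}

```text
t: 56.45
ee_pos: [527.0, -157.5, 211.0]
ee_rot: [[0.991, 0.126, -0.036], [0.125, -0.992, -0.027], [-0.039, 0.022, -0.999]]
ft_force: [0.1, 0.7, 0.3]
opening: 1.003
```

```bash
python3 go.py 571 -355 200 7.2
```

```text
t 56.5 pos [ 527.  -157.5  211. ] yaw 7.20 f [0.1 0.7 0.3] open 1.003 j [-23.  -5. 103.  -2.  84. -30.] zt [-0.036  -0.0268 -0.999 ]
total tool units [0.386 4.023 0.293] mm [ 19.3 201.1  14.7]
roll units -0.000
```

>>> {"op": "servo_tool", "data": {"deltas": [[0.04,0.4,0,0,-1],[0.05,0.35,0,0,-1],[0.05,0.3,0,0,-1],[0.05,0.3,0,0,-1],[0.05,0.3,0,0,-1],[0.05,0.3,0,0,-1],[0.05,0.3,0,0,-1],[0.05,0.3,0,0,-1]]}}

```text
t: 57.25
ee_pos: [560.2, -292.4, 208.3]
ee_rot: [[0.991, 0.123, -0.043], [0.122, -0.992, -0.024], [-0.046, 0.018, -0.999]]
ft_force: [0.3, -0.5, 0.4]
opening: 1.001
```

>>> {"op": "servo_tool", "data": {"deltas": [[0.05,0.3,0,0,-1],[0.05,0.3,0,0,-1],[0.02,0.2,0,0,-1],[0,0.1,0,0,-1],[0,0,0,0,-1],[0,0,0,0,-1],[0,0,0,0,-1],[0,0,0,0,-1]]}}

```text
t: 58.05
ee_pos: [573.2, -341.2, 208.6]
ee_rot: [[0.991, 0.123, -0.044], [0.122, -0.992, -0.023], [-0.046, 0.018, -0.999]]
ft_force: [0.2, -0.3, 0.0]
opening: 0.995
```

```bash
python3 look.py w_k1 571 -373 56; python3 go.py 571 -373 100 7.2
```

```text
[[329.1, 216.0]]
t 58.1 pos [ 573.2 -341.1  208.7] yaw 7.03 f [ 0.7  1.3 -0.2] open 0.997 j [-36.  10.  87.  -3.  84. -43.] zt [-0.0438 -0.0232 -0.9988]
total tool units [-0.022  0.589  2.187] mm [ -1.1  29.4 109.4]
roll units -0.021
```

View pics/w_k1.png

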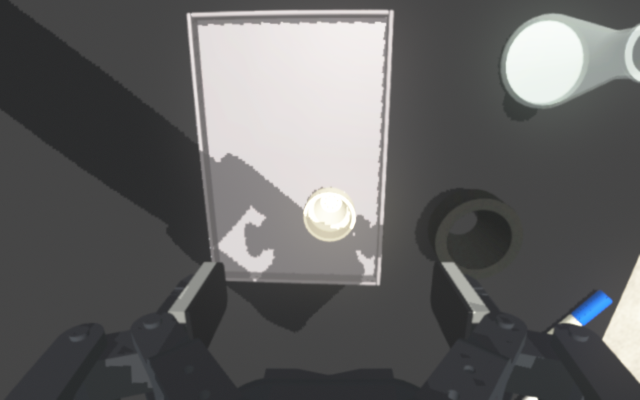

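>>> {"op": "servo_tool", "data": {"deltas": [[0,0,-0.2,0,-1],[0,0,-0.3,0,-1],[0,0,-0.3,0,-1],[0,0,-0.3,0,-1],[0,0,-0.3,0,-1],[0,0,-0.3,0,-1],[0,0,-0.3,0,-1],[0,0,-0.3,0,-1]]}}

```text
t: 58.9
ee_pos: [578.6, -337.3, 334.6]
ee_rot: [[0.991, 0.124, -0.042], [0.123, -0.992, -0.024], [-0.045, 0.019, -0.999]]
ft_force: [-0.2, 0.2, -0.1]
opening: 1.001
```

>>> {"op": "servo_tool", "data": {"deltas": [[0,0,-0.1,0,-1],[0,0,0,0,-1],[0,0,1,0,-1],[0,0,1,0,-1],[0,0,1,0,-1],[0,0,0,0,-1],[0,0,0,0,-1],[0,0,0,0,-1]]}}

```text
t: 59.7
ee_pos: [574.8, -342.5, 193.3]
ee_rot: [[0.992, 0.124, -0.036], [0.123, -0.992, -0.029], [-0.039, 0.024, -0.999]]
ft_force: [0.4, 0.7, 0.1]
opening: 0.997
```

```bash
python3 go.py 571 -373 100 7.2
```

```text
t 59.7 pos [ 574.8 -342.5  193.3] yaw 7.08 f [0.4 0.7 0.1] open 0.997 j [-36.  11.  88.  -3.  82. -43.] zt [-0.0355 -0.0288 -0.999 ]
total tool units [-0.078  0.551  1.885] mm [-3.9 27.6 94.2]
roll units -0.015
```

>>> {"op": "servo_tool", "data": {"deltas": [[-0.02,0.1,0.2,0,-1],[-0.02,0.1,0.2,0,-1],[-0.02,0.1,0.2,0,-1],[0,0.1,0.2,0,-1],[0,0.1,0.2,0,-1],[0,0.05,0.2,0,-1],[0,0,0.15,0,-1],[0,0,0,0,-1]]}}

```text
t: 60.5
ee_pos: [576.7, -378.3, 129.7]
ee_rot: [[0.992, 0.123, -0.025], [0.122, -0.992, -0.037], [-0.03, 0.033, -0.999]]
ft_force: [-0.6, -0.2, -0.1]
opening: 0.998
```

```bash
python3 look.py w_k2 571 -373 56; python3 go.py 571 -373 39 7.2
```

```text
[[323.5, 202.4]]
t 60.5 pos [ 576.9 -378.4  130.4] yaw 7.03 f [ 0.4 -0.3 -0. ] open 1.004 j [-38.  16.  88.  -3.  76. -45.] zt [-0.0247 -0.0371 -0.999 ]
total tool units [-0.051 -0.183  1.825] mm [-2.5 -9.2 91.3]
roll units -0.021
```

View pics/w_k2.png

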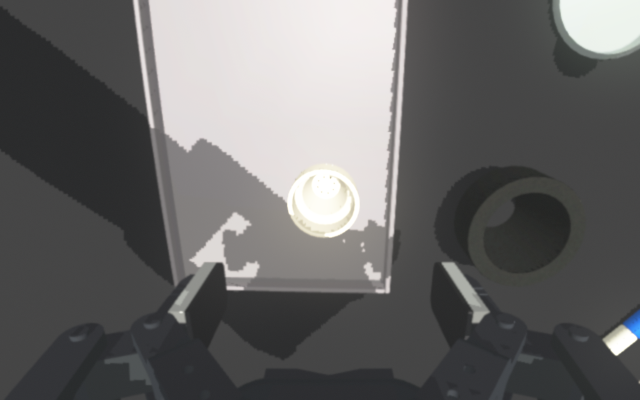

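>>> {"op": "servo_tool", "data": {"deltas": [[-0.02,-0.06,0.2,0,-1],[-0.02,-0.06,0.2,0,-1],[-0.01,-0.05,0.2,0,-1],[0,0,0.2,0,-1],[0,0,0.2,0,-1],[0,0,0.2,0,-1],[0,0,0.15,0,-1],[0,0,0,0,-1]]}}

```text
t: 61.35
ee_pos: [571.4, -371.3, 57.0]
ee_rot: [[0.992, 0.124, -0.024], [0.124, -0.992, -0.037], [-0.029, 0.034, -0.999]]
ft_force: [0.3, -0.0, -0.1]
opening: 1.001
```

```bash
python3 look.py w_k3 571 -373 56; python3 go.py 571 -373 39 7.2
```

```text
[[326.2, 271.1]]
t 61.4 pos [ 571.7 -371.5   57.6] yaw 7.10 f [0.1 0.4 1. ] open 0.998 j [-38.  19.  91.  -3.  69. -44.] zt [-0.0239 -0.0376 -0.999 ]
total tool units [-0.007  0.014  0.372] mm [-0.3  0.7 18.6]
roll units -0.013
```

View pics/w_k3.png

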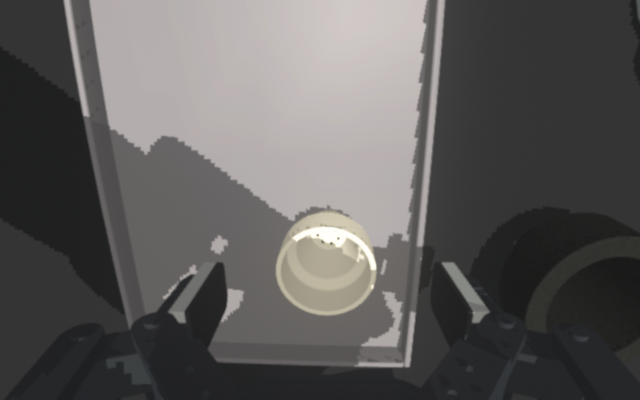

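>>> {"op": "servo_tool", "data": {"deltas": [[0,0,0.1,0,-1],[0,0,0.1,0,-1],[0,0,0.1,0,-1],[0,0,0.06,0,-1],[0,0,0,0,-1],[0,0,0,0,-1],[0,0,0,0,-1],[0,0,0,0,-1]]}}

```text
t: 62.2
ee_pos: [572.6, -373.4, 40.3]
ee_rot: [[0.992, 0.124, -0.021], [0.123, -0.992, -0.04], [-0.026, 0.037, -0.999]]
ft_force: [0.4, 0.2, -0.2]
opening: 1.005
```

```bash
python3 go.py 571 -373 39 7.2
```

```text
t 62.2 pos [ 572.6 -373.4   40.3] yaw 7.09 f [ 0.4  0.2 -0.2] open 1.005 j [-38.  20.  92.  -3.  67. -44.] zt [-0.0207 -0.0401 -0.999 ]
total tool units [-0.03  -0.014  0.027] mm [-1.5 -0.7  1.4]
roll units -0.014
```

>>> {"op": "servo_tool", "data": {"deltas": [[-0.03,0,0.03,0,-0.5],[0,0,0,0,-0.1],[0,0,0.01,0,0.1],[0,0,0,0,0.5],[0,0,0,0,1],[0,0,0,0,1],[0,0,0,0,1],[0,0,0,0,1]]}}

```text
t: 63.0
ee_pos: [571.5, -374.2, 39.4]
ee_rot: [[0.992, 0.124, -0.019], [0.123, -0.991, -0.041], [-0.024, 0.039, -0.999]]
ft_force: [-0.1, 0.2, 1.8]
opening: 0.515
```

```bash
python3 look.py w_k4 571 -373 56; python3 go.py 571 -373 39 7.2
```

```text
[[325.5, 287.3]]
t 63.0 pos [ 571.5 -374.2   39.5] yaw 7.09 f [-0.5  0.4  0.5] open 0.510 j [-38.  20.  92.  -3.  67. -44.] zt [-0.0192 -0.0414 -0.999 ]
total tool units [-0.007 -0.026  0.008] mm [-0.4 -1.3  0.4]
roll units -0.014
```

View pics/w_k4.png

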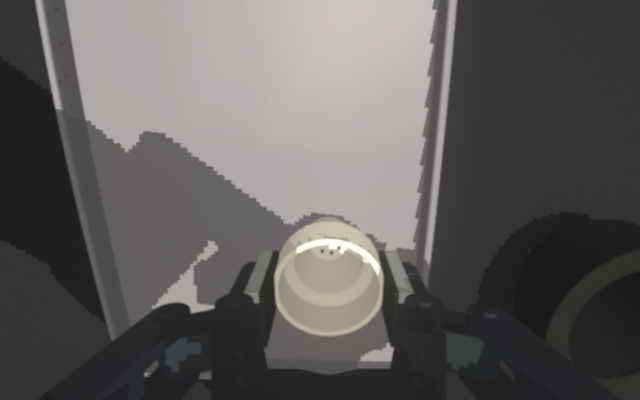

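>>> {"op": "servo_tool", "data": {"deltas": [[0,0,-0.1,0,1],[0,0,-0.2,0,1],[0,0,-0.3,0,1],[0,0,-0.3,0,1],[0,0,-0.4,0,1],[0,0,-0.4,0,1],[0,0,-0.4,0,1],[0,0,-0.4,0,1]]}}

```text
t: 63.85
ee_pos: [573.0, -367.7, 172.6]
ee_rot: [[0.992, 0.124, -0.021], [0.123, -0.992, -0.039], [-0.026, 0.036, -0.999]]
ft_force: [0.1, 0.3, -0.2]
opening: 0.51
```

>>> {"op": "servo_tool", "data": {"deltas": [[0,0,-0.4,0,1],[0,0,-0.4,0,1],[0,0,-0.3,0,1],[0,-0.1,-0.2,0,1],[0,-0.2,-0.1,0,1],[0,-0.4,-0.02,0,1],[0,-0.5,-0.02,0,1],[0,-0.5,-0.02,0,1]]}}

```text
t: 64.65
ee_pos: [564.1, -276.9, 255.0]
ee_rot: [[0.993, 0.121, -0.013], [0.121, -0.992, -0.046], [-0.018, 0.044, -0.999]]
ft_force: [0.7, 0.9, -1.6]
opening: 0.509
```

```bash
python3 go.py 497 290 230 7.2
```

```text
t 64.7 pos [ 564.1 -276.9  255. ] yaw 6.93 f [ 0.7  0.9 -1.6] open 0.509 j [-32.   2.  91.  -3.  86. -39.] zt [-0.0127 -0.0456 -0.9989]
total tool units [ 4.4000e-02 -1.1428e+01 -1.0000e-03] mm [ 2.200e+00 -5.714e+02 -1.000e-01]
roll units -0.034
```

>>> {"op": "servo_tool", "data": {"deltas": [[0,-0.5,-0.01,0,1],[0,-0.5,-0.01,0,1],[0,-0.5,-0.01,0,1],[0,-0.5,-0.01,0,1],[0,-0.5,-0.01,0,1],[0,-0.5,-0.01,0,1],[0,-0.5,-0.01,0,1],[0,-0.5,-0.01,0,1]]}}

```text
t: 65.45
ee_pos: [528.1, -56.5, 238.2]
ee_rot: [[0.991, 0.128, -0.032], [0.127, -0.991, -0.034], [-0.036, 0.03, -0.999]]
ft_force: [1.1, -0.1, 0.1]
opening: 0.509
```

>>> {"op": "servo_tool", "data": {"deltas": [[0,-0.5,-0.01,0,1],[0,-0.5,-0.01,0,1],[0,-0.5,-0.01,0,1],[0,-0.5,-0.01,0,1],[0,-0.5,-0.01,0,1],[0,-0.5,-0.01,0,1],[0,-0.5,-0.01,0,1],[0,-0.5,-0.01,0,1]]}}

```text
t: 66.25
ee_pos: [485.7, 158.8, 223.7]
ee_rot: [[0.989, 0.135, -0.053], [0.134, -0.991, -0.032], [-0.057, 0.025, -0.998]]
ft_force: [0.6, 0.6, -0.2]
opening: 0.513
```

```bash
python3 go.py 497 285 230 7.2
```

```text
t 66.2 pos [485.7 158.8 223.7] yaw 7.69 f [ 0.6  0.6 -0.2] open 0.513 j [ 10. -10. 106.  -1.  88.   3.] zt [-0.0527 -0.0319 -0.9981]
total tool units [ 0.554 -2.466 -0.218] mm [  27.7 -123.3  -10.9]
roll units 0.061
```

>>> {"op": "servo_tool", "data": {"deltas": [[0.1,-0.3,-0.2,0.06,1],[0.1,-0.3,-0.3,0,1],[0.1,-0.3,-0.3,0,1],[0.1,-0.3,-0.3,0,1],[0.1,-0.3,-0.3,0,1],[0.05,-0.2,-0.3,0,1],[0,-0.1,-0.3,0,1],[0,0,-0.3,0,1]]}}

```text
t: 67.05
ee_pos: [491.0, 266.7, 322.2]
ee_rot: [[0.987, 0.14, -0.081], [0.137, -0.99, -0.039], [-0.086, 0.027, -0.996]]
ft_force: [-0.2, 0.0, -0.1]
opening: 0.508
```

>>> {"op": "servo_tool", "data": {"deltas": [[0,0,-0.1,0,1],[0,0,0,0,1],[0,0,0.8,0,1],[0,0,0.9,0,1],[0,0,0.9,0,1],[0,0,0,0,1],[0,0,0,0,1],[0,0,0,0,1]]}}

```text
t: 67.85
ee_pos: [481.6, 259.8, 198.8]
ee_rot: [[0.988, 0.136, -0.075], [0.133, -0.99, -0.037], [-0.08, 0.027, -0.996]]
ft_force: [0.9, -1.4, 0.1]
opening: 0.511
```

```bash
python3 look.py w_g1 497 327.3 152; python3 go.py 497 327 230 7.2
```

```text
[[382.7, 111.9]]
t 67.9 pos [482.3 260.1 200. ] yaw 7.70 f [-0.  -0.1 -0.1] open 0.513 j [ 21.  -3. 102.  -0.  86.  13.] zt [-0.0731 -0.0364 -0.9967]
total tool units [ 0.422 -1.27  -0.667] mm [ 21.1 -63.5 -33.4]
roll units 0.062
```

View pics/w_g1.png

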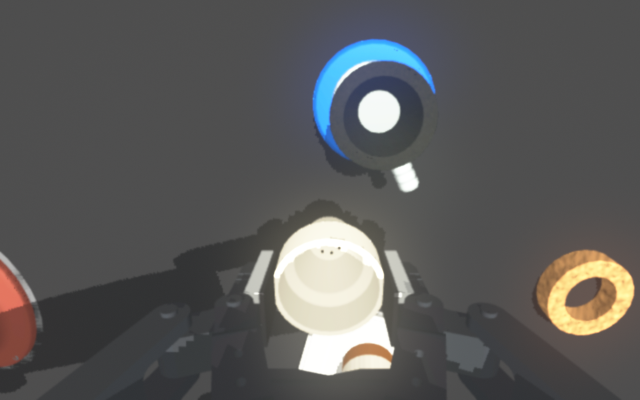

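```bash
python3 go.py 370 200 190 7.2
```

```text
t 67.9 pos [482.3 260.1 200. ] yaw 7.70 f [-0.  -0.1 -0.1] open 0.513 j [ 21.  -3. 102.  -0.  86.  13.] zt [-0.0731 -0.0364 -0.9967]
total tool units [-2.365  0.879  0.408] mm [-118.2   43.9   20.4]
roll units 0.062
```

>>> {"op": "servo_tool", "data": {"deltas": [[-0.25,0.1,0,0.06,1],[-0.35,0.15,0,0,1],[-0.35,0.15,0,0,1],[-0.35,0.15,0,0,1],[-0.35,0.15,0,0,1],[-0.3,0.1,0,0,1],[-0.2,0,0,0,1],[0,0,0,0,1]]}}

```text
t: 68.7
ee_pos: [389.4, 208.8, 232.7]
ee_rot: [[0.991, 0.126, -0.036], [0.125, -0.992, -0.023], [-0.038, 0.019, -0.999]]
ft_force: [-0.2, 0.3, -0.5]
opening: 0.513
```

>>> {"op": "servo_tool", "data": {"deltas": [[0,0,1,0,1],[0,0,0.3,0,1],[0,0,0,0,1],[0,0,-0.1,0,1],[0,0,-0.2,0,1],[0,0,-0.3,0,1],[0,0,-0.3,0,1],[0,0,-0.3,0,1]]}}

```text
t: 69.5
ee_pos: [396.7, 211.1, 244.5]
ee_rot: [[0.992, 0.126, -0.013], [0.125, -0.992, -0.016], [-0.015, 0.014, -1.0]]
ft_force: [-0.1, 0.7, 0.4]
opening: 0.512
```

```bash
python3 go.py 370 200 190 7.2
```

```text
t 69.5 pos [396.7 211.1 244.5] yaw 7.21 f [-0.1  0.7  0.4] open 0.512 j [ 19. -22. 113.  -1.  90.  12.] zt [-0.0132 -0.016  -0.9998]
total tool units [-0.541  0.137  1.1  ] mm [-27.    6.8  55. ]
roll units 0.001
```

```bash
python3 go.py 492 275 225 7.2
```

```text
t 69.5 pos [396.7 211.1 244.5] yaw 7.21 f [-0.1  0.7  0.4] open 0.512 j [ 19. -22. 113.  -1.  90.  12.] zt [-0.0132 -0.016  -0.9998]
total tool units [ 2.057 -1.035  0.344] mm [102.9 -51.7  17.2]
roll units 0.001
```

>>> {"op": "servo_tool", "data": {"deltas": [[0.1,-0.05,0,0,1],[0.15,-0.1,0,0,1],[0.2,-0.12,0,0,1],[0.2,-0.12,0,0,1],[0.2,-0.12,0,0,1],[0.2,-0.12,0,0,1],[0.2,-0.12,0,0,1],[0.2,-0.12,0,0,1]]}}

```text
t: 70.3
ee_pos: [468.7, 267.8, 244.8]
ee_rot: [[0.992, 0.125, -0.01], [0.125, -0.992, -0.015], [-0.011, 0.013, -1.0]]
ft_force: [0.2, -0.7, -0.2]
opening: 0.508
```

>>> {"op": "servo_tool", "data": {"deltas": [[0.2,-0.08,0.05,0,1],[0.2,-0.05,0.05,0,1],[0.1,0,0.05,0,1],[0,0,0,0,1],[0,0,0,0,1],[0,0,0,0,1],[0,0,0,0,1],[0,0,0,0,1]]}}

```text
t: 71.1
ee_pos: [493.8, 278.6, 232.0]
ee_rot: [[0.992, 0.126, -0.017], [0.126, -0.992, -0.017], [-0.019, 0.015, -1.0]]
ft_force: [1.0, 0.4, -1.1]
opening: 0.512
```

```bash
python3 look.py w_g2 497 327.3 152; python3 go.py 497 327 230 7.2
```

```text
[[345.4, 136.9]]
t 71.2 pos [493.8 278.6 232.1] yaw 7.23 f [-1.2  0.2  0. ] open 0.510 j [22. -4. 99. -1. 86. 15.] zt [-0.0163 -0.017  -0.9997]
total tool units [ 0.186 -0.952  0.025] mm [  9.3 -47.6   1.2]
roll units 0.004
```

View pics/w_g2.png

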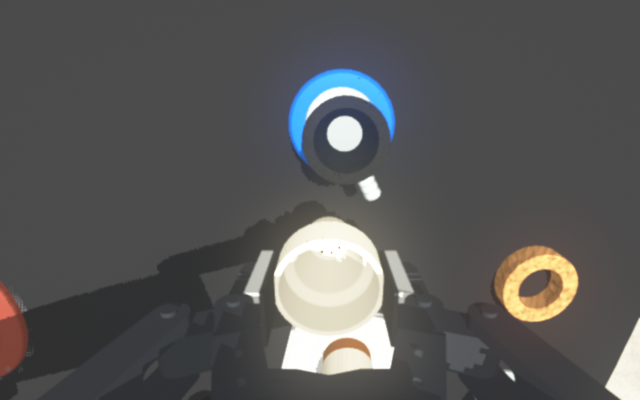

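Run:
```python
from h import *
import pickle
s,d=pickle.load(open("pics/w_g2.pkl","rb"));c=cam(d,s)
print("cone",ray(c,(346.3,139.5),152).round(1))
s3,d3=pickle.load(open("pics/w_f3.pkl","rb"));print("cone prev",ray(cam(d3,s3),(326,216.5),152).round(1))
z=s["ee_pos"][2]+16.5
p=ray(c,(328.7,286.5),z);print("cruc top",p.round(1),"tool",(s["ee_rot"].T@(p-s["ee_pos"])).round(1))
a=cv2.resize(d["image"][85:195,290:400],None,fx=3.6,fy=3.6,interpolation=cv2.INTER_CUBIC);b=cv2.resize(d["image"][210:350,260:400],(396,396),interpolation=cv2.INTER_CUBIC)
cv2.imwrite("pics/z2.png",np.hstack([a,b])[:,:,::-1])
```

```text
cone [497.8 325.8 152. ]
cone prev [497.6 328.1 152. ]
cruc top [494.4 279.8 248.5] tool [  0.5  -0.9 -16.5]
```

View pics/z2.png

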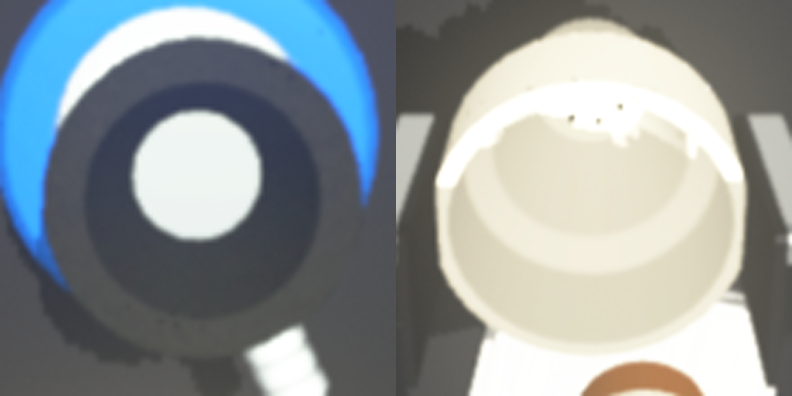

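>>> {"op": "servo_tool", "data": {"deltas": [[0.03,-0.1,0,0,1],[0.04,-0.15,0,0,1],[0.04,-0.2,0,0,1],[0.04,-0.2,0,0,1],[0.02,-0.15,0,0,1],[0,-0.1,0,0,1],[0,0,0,0,1],[0,0,0,0,1]]}}

```text
t: 71.95
ee_pos: [496.6, 329.6, 231.6]
ee_rot: [[0.992, 0.128, -0.016], [0.127, -0.992, -0.016], [-0.018, 0.014, -1.0]]
ft_force: [-0.6, -0.7, -1.4]
opening: 0.51
```

```bash
python3 go.py 497 326.2 185 7.2
```

```text
t 72.0 pos [496.6 329.6 231.6] yaw 7.32 f [-0.6 -0.7 -1.4] open 0.510 j [27. -0. 96. -0. 86. 19.] zt [-0.0156 -0.0164 -0.9997]
total tool units [0.016 0.056 0.933] mm [ 0.8  2.8 46.7]
roll units 0.015
```

>>> {"op": "servo_tool", "data": {"deltas": [[0.02,0.02,0.1,0,1],[0,0.02,0.2,0,1],[0,0,0.2,0,1],[0,0,0.2,0,1],[0,0,0.1,0,1],[0,0,0.05,0,1],[0,0,0,0,1],[0,0,0,0,1]]}}

```text
t: 72.75
ee_pos: [496.4, 325.1, 183.5]
ee_rot: [[0.992, 0.126, -0.018], [0.126, -0.992, -0.018], [-0.021, 0.016, -1.0]]
ft_force: [-0.5, -0.5, -1.3]
opening: 0.507
```

```bash
python3 look.py w_g3 497 327 152; python3 go.py 497 326.2 160 7.2
```

```text
[[330.5, 237.0]]
t 72.8 pos [496.5 325.1 183.6] yaw 7.22 f [ 0.3 -0.5 -0.2] open 0.510 j [26.  2. 98. -0. 81. 19.] zt [-0.0183 -0.0181 -0.9997]
total tool units [ 0.023 -0.027  0.471] mm [ 1.1 -1.4 23.5]
roll units 0.002
```

View pics/w_g3.png

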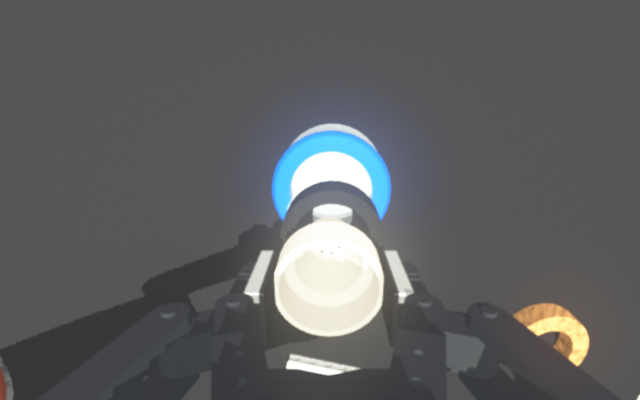

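>>> {"op": "servo_tool", "data": {"deltas": [[0.02,-0.03,0.04,0,1],[0,0,0.06,0,1],[0,0,0.06,0,1],[0,0,0.06,0,1],[0,0,0.06,0,1],[0,0,0.03,0,1],[0,0,0,0,1],[0,0,0,0,1]]}}

```text
t: 73.6
ee_pos: [497.7, 327.0, 167.9]
ee_rot: [[0.992, 0.126, -0.016], [0.126, -0.992, -0.017], [-0.018, 0.015, -1.0]]
ft_force: [0.1, 0.3, -0.0]
opening: 0.509
```

```bash
python3 go.py 497 326.2 157 7.2
```

```text
t 73.6 pos [497.7 327.  167.9] yaw 7.23 f [ 0.1  0.3 -0. ] open 0.509 j [26.  3. 99. -0. 80. 19.] zt [-0.0163 -0.0171 -0.9997]
total tool units [-0.011  0.011  0.218] mm [-0.6  0.6 10.9]
roll units 0.003
```

>>> {"op": "servo_tool", "data": {"deltas": [[-0.01,0.02,0.04,0,1],[0,0,0.05,0,1],[0,0,0.05,0,1],[0,0,0.03,0,1],[0,0,0.02,0,1],[0,0,0,0,1],[0,0,0,0,1],[0,0,0,0,1]]}}

```text
t: 74.4
ee_pos: [497.2, 325.7, 157.8]
ee_rot: [[0.992, 0.126, -0.016], [0.126, -0.992, -0.017], [-0.018, 0.015, -1.0]]
ft_force: [0.8, -0.4, -0.7]
opening: 0.515
```

```bash
python3 go.py 497 326.2 156.5 7.2
```

```text
t 74.4 pos [497.2 325.7 157.8] yaw 7.23 f [ 0.8 -0.4 -0.7] open 0.515 j [ 26.   3. 100.  -0.  79.  19.] zt [-0.0161 -0.017  -0.9997]
total tool units [-0.002 -0.01   0.026] mm [-0.1 -0.5  1.3]
roll units 0.004
```

Nearly home. A couple of small steps until it touches.

>>> {"op": "servo_tool", "data": {"deltas": [[0,-0.01,0.02,0,1],[0,0,0.02,0,1],[0,0,0.02,0,1],[0,0,0,0,1],[0,0,0,0,1],[0,0,0,0,1],[0,0,0,0,1],[0,0,0,0,1]]}}

```text
t: 75.2
ee_pos: [497.7, 326.6, 156.1]
ee_rot: [[0.992, 0.126, -0.014], [0.126, -0.992, -0.016], [-0.016, 0.014, -1.0]]
ft_force: [-0.6, -0.7, 1.7]
opening: 0.512
```

```bash
python3 go.py 497 326.2 156.5 7.2
```

```text
t 75.2 pos [497.7 326.6 156.1] yaw 7.23 f [-0.6 -0.7  1.7] open 0.512 j [ 26.   3. 100.  -0.  78.  19.] zt [-0.0141 -0.0161 -0.9998]
total tool units [-0.016  0.005 -0.008] mm [-0.8  0.3 -0.4]
roll units 0.004
```

Light contact at the expected height. Releasing.

>>> {"op": "servo_tool", "data": {"deltas": [[0,0,0,0,0.5],[0,0,0,0,0],[0,0,0,0,-0.3],[0,0,0,0,-0.6],[0,0,0,0,-1],[0,0,0,0,-1],[0,0,0,0,-1],[0,0,0,0,-1]]}}

```text
t: 76.0
ee_pos: [497.6, 326.5, 155.4]
ee_rot: [[0.992, 0.126, -0.015], [0.126, -0.992, -0.016], [-0.017, 0.014, -1.0]]
ft_force: [0.5, -0.3, -0.1]
opening: 0.994
```

>>> {"op": "servo_tool", "data": {"deltas": [[0,0,-0.1,0,-1],[0,0,-0.2,0,-1],[0,0,-0.3,0,-1],[0,0,-0.3,0,-1],[0,0,-0.3,0,-1],[0,0,-0.2,0,-1],[0,0,0,0,-1],[0,0,0,0,-1]]}}

```text
t: 76.8
ee_pos: [499.9, 328.4, 235.3]
ee_rot: [[0.992, 0.126, -0.009], [0.126, -0.992, -0.014], [-0.011, 0.012, -1.0]]
ft_force: [0.4, -0.8, -0.2]
opening: 1.003
```

```bash
cd .;python3 look.py w_g4 497.5 327 173; python3 go.py 541 -65 210 7.2
python3 - <<'E'
from h import *
a=snapshot("scene")["image"];b=snapshot("side")["image"]
f=np.hstack([cv2.resize(a[60:150,295:385],None,fx=4,fy=4,interpolation=cv2.INTER_CUBIC),cv2.resize(b[80:170,215:305],None,fx=4,fy=4,interpolation=cv2.INTER_CUBIC)])
cv2.imwrite("pics/f4.png",f[:,:,::-1])
E
```

```text
[[324.8, 221.3]]
t 76.8 pos [500.  328.4 235.3] yaw 7.24 f [0.3 0.3 0.4] open 1.006 j [26. -0. 95. -0. 86. 19.] zt [-0.0093 -0.0137 -0.9999]
total tool units [-0.171  7.902  0.606] mm [ -8.6 395.1  30.3]
roll units 0.004
```

View pics/f4.png

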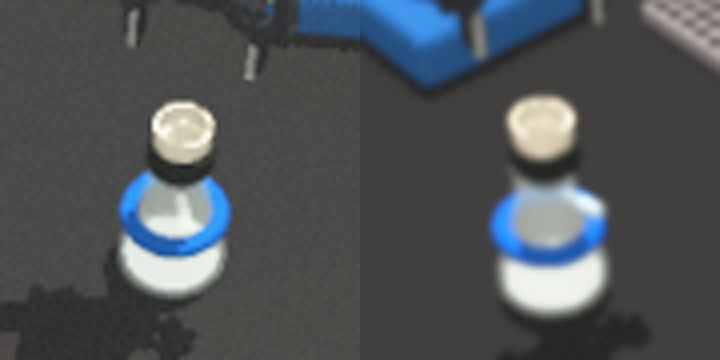

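View pics/w_g4.png

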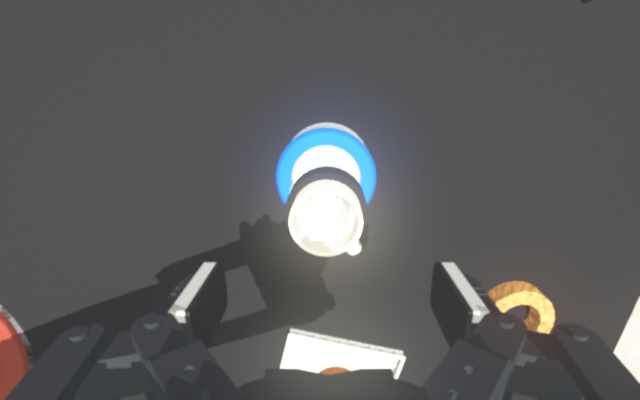

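>>> {"op": "servo_tool", "data": {"deltas": [[0,0.3,0,0,-1],[0,0.5,0,0,-1],[-0.02,0.6,0,0,-1],[-0.02,0.6,0,0,-1],[-0.02,0.6,0,0,-1],[-0.02,0.6,0,0,-1],[-0.02,0.6,0,0,-1],[-0.02,0.6,0,0,-1]]}}

```text
t: 77.75
ee_pos: [518.0, 97.2, 230.0]
ee_rot: [[0.991, 0.131, -0.023], [0.131, -0.991, -0.02], [-0.025, 0.017, -1.0]]
ft_force: [0.4, -0.3, -0.8]
opening: 0.998
```

>>> {"op": "servo_tool", "data": {"deltas": [[-0.02,0.6,0,0,-1],[-0.02,0.6,0,0,-1],[-0.02,0.6,0,0,-1],[0,0.4,0,0,-1],[0,0.2,0,0,-1],[0,0,0,0,-1],[0,0,0,0,-1],[0,0,0,0,-1]]}}

```text
t: 78.55
ee_pos: [525.6, -34.2, 226.8]
ee_rot: [[0.992, 0.123, -0.033], [0.123, -0.992, -0.021], [-0.035, 0.017, -0.999]]
ft_force: [-0.4, -0.4, 0.5]
opening: 0.998
```

```bash
cd .;python3 look.py w_h1 542 -65.5 113; python3 go.py 541.5 -65.5 120 7.2
```

```text
[[349.1, 235.8]]
t 78.6 pos [525.6 -34.1 226.9] yaw 7.08 f [ 0.  -0.2  0.7] open 0.998 j [-11.  -9. 105.  -2.  86. -18.] zt [-0.0327 -0.0209 -0.9992]
total tool units [0.313 0.627 2.139] mm [ 15.6  31.4 106.9]
roll units -0.015
```

View pics/w_h1.png

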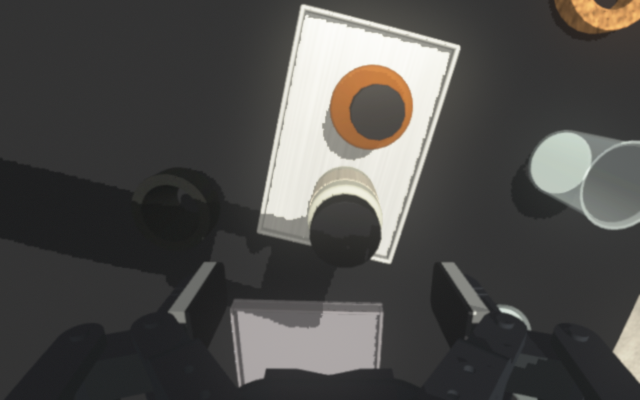

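>>> {"op": "servo_tool", "data": {"deltas": [[0.08,0.15,0.1,0,-1],[0.08,0.2,0.1,0,-1],[0.08,0.2,0.3,0,-1],[0.05,0.05,0.8,0,-1],[0,0,0.5,0,-1],[0,0,0,0,-1],[0,0,0,0,-1],[0,0,0,0,-1]]}}

```text
t: 79.4
ee_pos: [543.3, -66.7, 131.0]
ee_rot: [[0.991, 0.126, -0.033], [0.126, -0.992, -0.021], [-0.035, 0.017, -0.999]]
ft_force: [0.3, -0.5, -0.5]
opening: 0.999
```

```bash
cd .;python3 look.py w_h2 540.5 -63.5 113; python3 go.py 540.5 -63.5 86 7.2
```

```text
[[324.0, 244.7]]
t 79.5 pos [543.7 -66.7 131.5] yaw 7.24 f [-0.2 -0.3  0.2] open 0.999 j [-14.  -2. 107.  -2.  76. -21.] zt [-0.0315 -0.0217 -0.9993]
total tool units [-0.025 -0.088  0.911] mm [-1.2 -4.4 45.5]
roll units 0.004
```

View pics/w_h2.png

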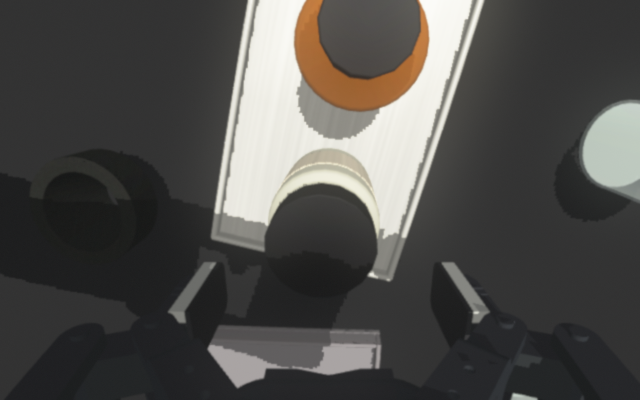

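>>> {"op": "servo_tool", "data": {"deltas": [[-0.01,-0.05,0.15,0,-1],[-0.01,-0.05,0.2,0,-1],[-0.01,0,0.2,0,-1],[0,0,0.2,0,-1],[0,0,0.1,0,-1],[0,0,0.03,0,-1],[0,0,0,0,-1],[0,0,0,0,-1]]}}

```text
t: 80.25
ee_pos: [541.9, -62.6, 86.7]
ee_rot: [[0.992, 0.127, -0.026], [0.127, -0.992, -0.023], [-0.029, 0.019, -0.999]]
ft_force: [0.3, 0.0, -0.1]
opening: 1.004
```

```bash
python3 go.py 540 -62.5 85.5 7.2
```

```text
t 80.2 pos [541.9 -62.6  86.7] yaw 7.29 f [ 0.3  0.  -0.1] open 1.004 j [-14.   1. 109.  -2.  71. -20.] zt [-0.0263 -0.023  -0.9994]
total tool units [-0.036 -0.008  0.026] mm [-1.8 -0.4  1.3]
roll units 0.011
```

>>> {"op": "servo_tool", "data": {"deltas": [[-0.04,0,0.03,0,-1],[0,0,0,0,0.2],[0,0,0,0,0.6],[0,0,0,0,1],[0,0,0,0,1],[0,0,0,0,1],[0,0,0,0,1],[0,0,0,0,1]]}}

```text
t: 81.05
ee_pos: [540.5, -63.4, 86.6]
ee_rot: [[0.992, 0.127, -0.024], [0.127, -0.992, -0.024], [-0.027, 0.021, -0.999]]
ft_force: [-0.3, 0.0, -0.7]
opening: 0.648
```

```bash
python3 go.py 504.7 -383.8 150 7.2
```

```text
t 81.0 pos [540.5 -63.4  86.6] yaw 7.27 f [-0.3  0.  -0.7] open 0.648 j [-14.   1. 109.  -2.  71. -20.] zt [-0.0239 -0.0238 -0.9994]
total tool units [-1.555  6.291 -1.097] mm [-77.8 314.5 -54.8]
roll units 0.009
```

>>> {"op": "servo_tool", "data": {"deltas": [[0,0,-0.1,0,1],[0,0,-0.2,0,1],[0,0,-0.3,0,1],[0,0,-0.3,0,1],[-0.05,0.1,-0.3,0,1],[-0.08,0.3,-0.1,0,1],[-0.08,0.4,0,0,1],[-0.1,0.4,0,0,1]]}}

```text
t: 81.85
ee_pos: [533.7, -125.1, 160.0]
ee_rot: [[0.991, 0.132, -0.023], [0.131, -0.991, -0.025], [-0.026, 0.021, -0.999]]
ft_force: [-0.6, 0.2, -3.0]
opening: 0.649
```

>>> {"op": "servo_tool", "data": {"deltas": [[-0.1,0.4,0,0,1],[-0.1,0.4,0,0,1],[-0.1,0.4,0,0,1],[-0.1,0.4,0,0,1],[-0.1,0.4,0,0,1],[-0.1,0.4,0,0,1],[-0.1,0.4,0,0,1],[-0.1,0.4,0,0,1]]}}

```text
t: 82.65
ee_pos: [510.2, -305.6, 170.6]
ee_rot: [[0.992, 0.126, -0.021], [0.126, -0.992, -0.031], [-0.025, 0.028, -0.999]]
ft_force: [0.7, -0.1, -3.2]
opening: 0.648
```

```bash
python3 go.py 504.7 -383.8 130 7.2
```

```text
t 82.7 pos [ 510.2 -305.6  170.6] yaw 7.22 f [ 0.7 -0.1 -3.2] open 0.648 j [-37.   2. 100.  -2.  79. -44.] zt [-0.021  -0.0308 -0.9993]
total tool units [-0.286  1.514  0.861] mm [-14.3  75.7  43.1]
roll units 0.002
```

>>> {"op": "servo_tool", "data": {"deltas": [[-0.05,0.3,0,0,1],[-0.05,0.3,0.1,0,1],[-0.05,0.3,0.15,0,1],[-0.05,0.2,0.2,0,1],[-0.03,0.1,0.2,0,1],[0,0,0.15,0,1],[0,0,0.1,0,1],[0,0,0,0,1]]}}

```text
t: 83.45
ee_pos: [502.4, -375.0, 122.5]
ee_rot: [[0.992, 0.123, -0.024], [0.122, -0.992, -0.028], [-0.027, 0.025, -0.999]]
ft_force: [-0.6, -0.4, -3.0]
opening: 0.653
```

```bash
python3 go.py 504.7 -383.8 91 7.2
```

```text
t 83.5 pos [ 502.4 -375.   122.5] yaw 7.02 f [-0.6 -0.4 -3. ] open 0.653 j [-43.   8.  97.  -2.  74. -49.] zt [-0.0237 -0.0284 -0.9993]
total tool units [0.041 0.165 0.634] mm [ 2.   8.3 31.7]
roll units -0.022
```

>>> {"op": "servo_tool", "data": {"deltas": [[0.02,0.08,0.1,-0.02,1],[0.02,0.08,0.15,0,1],[0,0,0.15,0,1],[0,0,0.1,0,1],[0,0,0.08,0,1],[0,0,0.03,0,1],[0,0,0,0,1],[0,0,0,0,1]]}}

```text
t: 84.25
ee_pos: [505.9, -382.9, 90.1]
ee_rot: [[0.991, 0.128, -0.023], [0.128, -0.991, -0.029], [-0.026, 0.026, -0.999]]
ft_force: [-0.6, -0.4, -3.6]
opening: 0.647
```

```bash
python3 go.py 504.7 -383.8 87.6 7.2
```

```text
t 84.2 pos [ 505.9 -382.9   90.1] yaw 7.33 f [-0.6 -0.4 -3.6] open 0.647 j [-43.  11.  97.  -2.  71. -50.] zt [-0.0227 -0.0288 -0.9993]
total tool units [-0.025  0.013  0.052] mm [-1.2  0.6  2.6]
roll units 0.016
```

>>> {"op": "servo_tool", "data": {"deltas": [[-0.02,0.02,0.04,0,1],[0,0,0.03,0,1],[0,0,0.03,0,1],[0,0,0.02,0,1],[0,0,0,0,1],[0,0,0,0,1],[0,0,0,0,1],[0,0,0,0,1]]}}

```text
t: 85.05
ee_pos: [505.8, -386.0, 87.6]
ee_rot: [[0.992, 0.128, -0.02], [0.127, -0.991, -0.033], [-0.024, 0.03, -0.999]]
ft_force: [-0.7, 0.2, -0.3]
opening: 0.648
```

```bash
python3 go.py 504.7 -383.8 87.6 7.2
```

```text
t 85.0 pos [ 505.8 -386.    87.6] yaw 7.33 f [-0.7  0.2 -0.3] open 0.648 j [-43.  12.  97.  -2.  71. -50.] zt [-0.0202 -0.0327 -0.9993]
total tool units [-0.017 -0.047 -0.   ] mm [-0.8 -2.4 -0. ]
roll units 0.016
```

Supported by the floor, within about 2.5 mm of the start spot. Releasing.

>>> {"op": "servo_tool", "data": {"deltas": [[0,0,0.02,0,1],[0,0,0,0,0.5],[0,0,0,0,0],[0,0,0,0,-0.5],[0,0,0,0,-1],[0,0,0,0,-1],[0,0,0,0,-1],[0,0,0,0,-1]]}}

```text
t: 85.85
ee_pos: [507.1, -386.8, 87.7]
ee_rot: [[0.992, 0.128, -0.017], [0.128, -0.991, -0.035], [-0.021, 0.032, -0.999]]
ft_force: [-0.3, 0.1, 0.8]
opening: 0.997
```

>>> {"op": "servo_tool", "data": {"deltas": [[0,0,-0.2,0,-1],[0,0,-0.3,0,-1],[0,0,-0.3,0,-1],[0,0,-0.4,0,-1],[0,0,-0.4,0,-1],[0,0,-0.4,0,-1],[0,0,-0.2,0,-1],[0,0,0,0,-1]]}}

```text
t: 86.65
ee_pos: [510.6, -383.8, 212.2]
ee_rot: [[0.992, 0.128, -0.01], [0.128, -0.991, -0.041], [-0.016, 0.039, -0.999]]
ft_force: [-0.1, -0.5, -0.4]
opening: 0.998
```

```bash
cd .;python3 look.py w_i1 504.5 -383 114; python3 go.py 547 32 210 7.2
```

```text
[[321.7, 196.3]]
t 86.7 pos [ 510.4 -383.7  211.4] yaw 7.33 f [ 0.5 -0.8  0.6] open 1.002 j [-43.   5.  92.  -2.  82. -50.] zt [-0.011  -0.0404 -0.9991]
total tool units [ 1.787 -8.146 -0.315] mm [  89.3 -407.3  -15.8]
roll units 0.017
```

View pics/w_i1.png

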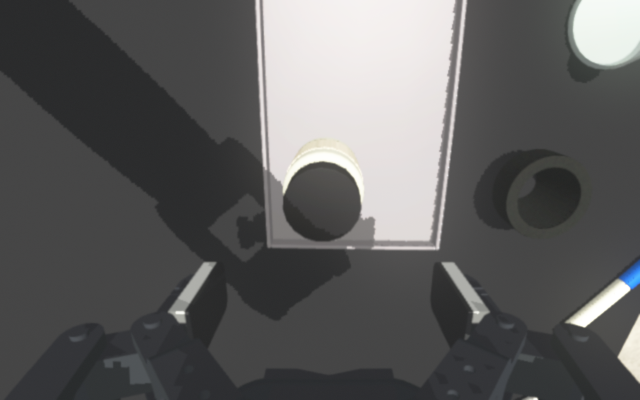

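>>> {"op": "servo_tool", "data": {"deltas": [[0.05,-0.3,-0.05,0,-1],[0.1,-0.5,-0.05,0,-1],[0.13,-0.6,-0.05,0,-1],[0.13,-0.6,-0.05,0,-1],[0.13,-0.6,-0.05,0,-1],[0.13,-0.6,-0.05,0,-1],[0.13,-0.6,-0.05,0,-1],[0.13,-0.6,-0.05,0,-1]]}}

```text
t: 87.5
ee_pos: [523.0, -145.1, 212.1]
ee_rot: [[0.992, 0.123, -0.027], [0.123, -0.992, -0.028], [-0.03, 0.025, -0.999]]
ft_force: [0.2, -0.9, 0.3]
opening: 1.002
```

>>> {"op": "servo_tool", "data": {"deltas": [[0.13,-0.6,-0.05,0,-1],[0.13,-0.6,-0.05,0,-1],[0.13,-0.6,-0.05,0,-1],[0.15,-0.5,-0.05,0,-1],[0.15,-0.3,0,0,-1],[0.1,-0.1,0,0,-1],[0,0,0,0,-1],[0,0,0,0,-1]]}}

```text
t: 88.3
ee_pos: [537.2, 10.0, 207.2]
ee_rot: [[0.99, 0.132, -0.045], [0.131, -0.991, -0.023], [-0.048, 0.016, -0.999]]
ft_force: [-0.4, -0.4, -0.3]
opening: 0.998
```

```bash
cd .;python3 look.py w_l1 549 32 148; python3 go.py 548 32 170 7.2
```

```text
[[357.7, 189.2]]
t 88.3 pos [537.1   9.8 207.2] yaw 7.53 f [-0.7  0.2 -0.2] open 1.002 j [ -6.  -6. 104.  -2.  85. -13.] zt [-0.0454 -0.0224 -0.9987]
total tool units [ 0.309 -0.424  0.723] mm [ 15.4 -21.2  36.2]
roll units 0.041
```

View pics/w_l1.png

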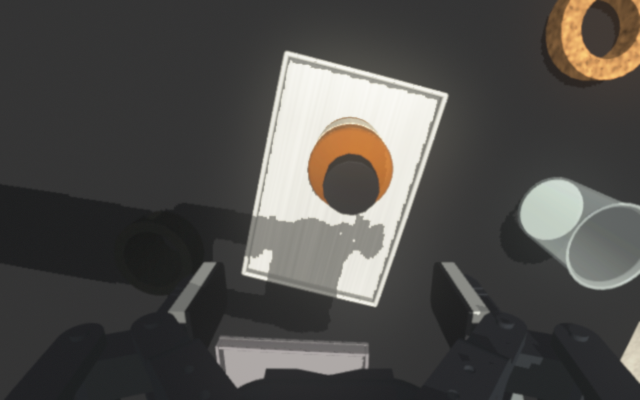

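>>> {"op": "servo_tool", "data": {"deltas": [[0.08,-0.15,0,0.04,-1],[0.08,-0.15,0,0,-1],[0.05,-0.1,0.2,0,-1],[0,0,0.6,0,-1],[0,0,0,0,-1],[0,0,0,0,-1],[0,0,0,0,-1],[0,0,0,0,-1]]}}

```text
t: 89.15
ee_pos: [545.0, 30.2, 166.4]
ee_rot: [[0.992, 0.122, -0.043], [0.121, -0.992, -0.022], [-0.045, 0.017, -0.999]]
ft_force: [1.0, 0.2, -0.2]
opening: 0.996
```

```bash
cd .;python3 look.py w_l2 545.5 33.5 148; python3 go.py 545.5 33 117 7.2
```

```text
[[331.1, 245.0]]
t 89.2 pos [545.1  30.2 166.6] yaw 6.96 f [ 0.2 -0.3  0.1] open 1.000 j [ -4.  -3. 105.  -1.  81. -11.] zt [-0.0426 -0.0225 -0.9988]
total tool units [ 0.059 -0.072  0.989] mm [ 2.9 -3.6 49.5]
roll units -0.031
```

View pics/w_l2.png

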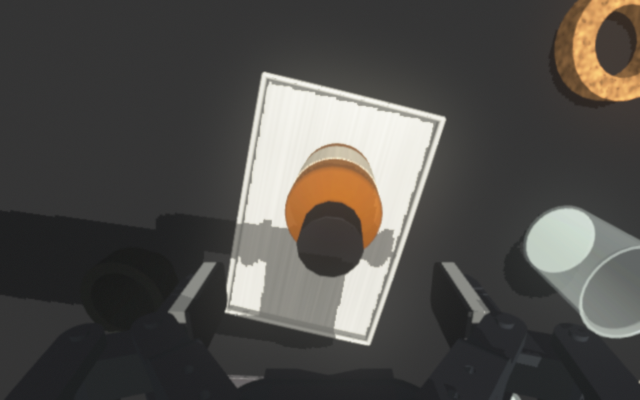

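>>> {"op": "servo_tool", "data": {"deltas": [[0.03,-0.04,0.15,-0.03,-1],[0.03,-0.04,0.2,0,-1],[0,0,0.2,0,-1],[0,0,0.2,0,-1],[0,0,0.15,0,-1],[0,0,0.05,0,-1],[0,0,0,0,-1],[0,0,0,0,-1]]}}

```text
t: 90.0
ee_pos: [545.6, 33.6, 114.9]
ee_rot: [[0.991, 0.126, -0.043], [0.125, -0.992, -0.023], [-0.045, 0.017, -0.999]]
ft_force: [-0.5, -0.9, -0.7]
opening: 1.0
```

```bash
python3 go.py 545.3 33 117 7.2
```

```text
t 90.0 pos [545.6  33.6 114.9] yaw 7.20 f [-0.5 -0.9 -0.7] open 1.000 j [ -4.  -0. 107.  -1.  75. -10.] zt [-0.0426 -0.0225 -0.9988]
total tool units [-0.01   0.013 -0.042] mm [-0.5  0.6 -2.1]
roll units 0.000
```

>>> {"op": "servo_tool", "data": {"deltas": [[-0.01,0,-0.05,0,-1],[0,0,0,0,0],[0,0,0,0,0.4],[0,0,0,0,1],[0,0,0,0,1],[0,0,0,0,1],[0,0,0,0,1],[0,0,0,0,1]]}}

```text
t: 90.8
ee_pos: [546.7, 33.5, 119.9]
ee_rot: [[0.991, 0.126, -0.038], [0.125, -0.992, -0.023], [-0.041, 0.018, -0.999]]
ft_force: [-0.9, -0.2, -0.3]
opening: 0.378
```

```bash
python3 go.py 494.2 -291.8 180 7.2
```

```text
t 90.8 pos [546.7  33.5 119.9] yaw 7.20 f [-0.9 -0.2 -0.3] open 0.378 j [ -4.  -0. 107.  -1.  76. -10.] zt [-0.0381 -0.0226 -0.999 ]
total tool units [-1.905  6.343 -1.013] mm [-95.2 317.1 -50.6]
roll units -0.001
```

>>> {"op": "servo_tool", "data": {"deltas": [[0,0,-0.1,0,1],[0,0,-0.2,0,1],[0,0,-0.3,0,1],[0,0,-0.3,0,1],[-0.05,0.1,-0.2,0,1],[-0.08,0.3,-0.1,0,1],[-0.1,0.4,0,0,1],[-0.13,0.4,0,0,1]]}}

```text
t: 91.6
ee_pos: [537.7, -28.9, 187.1]
ee_rot: [[0.991, 0.13, -0.039], [0.129, -0.991, -0.024], [-0.042, 0.018, -0.999]]
ft_force: [-0.3, -0.3, -3.4]
opening: 0.382
```

>>> {"op": "servo_tool", "data": {"deltas": [[-0.13,0.4,0,0,1],[-0.13,0.4,0,0,1],[-0.13,0.4,0,0,1],[-0.13,0.4,0,0,1],[-0.13,0.4,0,0,1],[-0.13,0.4,0,0,1],[-0.13,0.4,0,0,1],[-0.13,0.4,0,0,1]]}}

```text
t: 92.4
ee_pos: [501.3, -209.9, 196.7]
ee_rot: [[0.991, 0.125, -0.038], [0.124, -0.992, -0.029], [-0.042, 0.024, -0.999]]
ft_force: [-0.0, 0.0, -4.3]
opening: 0.379
```

```bash
python3 go.py 494.2 -291.8 160 7.2
```

```text
t 92.4 pos [ 501.3 -209.9  196.7] yaw 7.15 f [-0.   0.  -4.3] open 0.379 j [-29.  -6. 104.  -3.  82. -36.] zt [-0.0384 -0.0288 -0.9988]
total tool units [-0.313  1.59   0.787] mm [-15.7  79.5  39.3]
roll units -0.007
```

>>> {"op": "servo_tool", "data": {"deltas": [[-0.06,0.3,0,0,1],[-0.06,0.3,0,0,1],[-0.06,0.25,0.1,0,1],[-0.04,0.2,0.15,0,1],[-0.02,0.1,0.2,0,1],[0,0,0.15,0,1],[0,0,0.1,0,1],[0,0,0,0,1]]}}

```text
t: 93.2
ee_pos: [492.4, -276.0, 159.9]
ee_rot: [[0.992, 0.122, -0.041], [0.121, -0.992, -0.027], [-0.044, 0.022, -0.999]]
ft_force: [0.2, -0.3, -3.5]
opening: 0.379
```

```bash
python3 go.py 494.2 -291.8 130 7.2
```

```text
t 93.2 pos [ 492.4 -276.   159.9] yaw 6.94 f [ 0.2 -0.3 -3.5] open 0.379 j [-36.  -1. 104.  -3.  79. -42.] zt [-0.0408 -0.0268 -0.9988]
total tool units [0.023 0.305 0.604] mm [ 1.2 15.3 30.2]
roll units -0.032
```

>>> {"op": "servo_tool", "data": {"deltas": [[0.02,0.1,0.1,-0.03,1],[0.01,0.12,0.15,0,1],[0,0.08,0.15,0,1],[0,0,0.15,0,1],[0,0,0.08,0,1],[0,0,0.02,0,1],[0,0,0,0,1],[0,0,0,0,1]]}}

```text
t: 94.0
ee_pos: [495.2, -291.7, 124.7]
ee_rot: [[0.991, 0.128, -0.041], [0.127, -0.992, -0.026], [-0.044, 0.021, -0.999]]
ft_force: [1.0, 0.8, -4.4]
opening: 0.379
```

```bash
python3 go.py 494.2 -291.8 121 7.2
```

```text
t 94.0 pos [ 495.2 -291.7  124.7] yaw 7.32 f [ 1.   0.8 -4.4] open 0.379 j [-37.   2. 104.  -3.  75. -43.] zt [-0.0407 -0.0264 -0.9988]
total tool units [-0.017 -0.002  0.075] mm [-0.9 -0.1  3.7]
roll units 0.015
```

>>> {"op": "servo_tool", "data": {"deltas": [[-0.01,0,0.04,0,1],[0,0,0.04,0,1],[0,0,0.04,0,1],[0,0,0.02,0,1],[0,0,0,0,1],[0,0,0,0,1],[0,0,0,0,1],[0,0,0,0,1]]}}

```text
t: 94.8
ee_pos: [495.7, -293.4, 121.0]
ee_rot: [[0.991, 0.129, -0.037], [0.128, -0.991, -0.031], [-0.041, 0.025, -0.999]]
ft_force: [-0.6, -0.2, -0.6]
opening: 0.381
```

```bash
python3 go.py 494.2 -291.8 121 7.2
```

```text
t 94.8 pos [ 495.7 -293.4  121. ] yaw 7.33 f [-0.6 -0.2 -0.6] open 0.381 j [-37.   2. 104.  -3.  74. -43.] zt [-0.0373 -0.0305 -0.9988]
total tool units [-0.026 -0.035  0.   ] mm [-1.3 -1.7  0. ]
roll units 0.017
```

On the floor, about 2 mm from the start spot. Releasing and lifting.

>>> {"op": "servo_tool", "data": {"deltas": [[0,0,0.02,0,1],[0,0,0,0,0.5],[0,0,0,0,0],[0,0,0,0,-0.5],[0,0,0,0,-1],[0,0,0,0,-1],[0,0,0,0,-1],[0,0,0,0,-1]]}}

```text
t: 95.6
ee_pos: [497.0, -294.0, 121.4]
ee_rot: [[0.991, 0.129, -0.034], [0.128, -0.991, -0.032], [-0.038, 0.028, -0.999]]
ft_force: [-0.1, 0.1, 0.3]
opening: 0.995
```

>>> {"op": "servo_tool", "data": {"deltas": [[0,0,-0.2,0,-1],[0,0,-0.3,0,-1],[0,0,-0.4,0,-1],[0,0,-0.4,0,-1],[0,0,-0.4,0,-1],[0,0,-0.4,0,-1],[0,0,-0.2,0,-1],[0,0,0,0,-1]]}}

```text
t: 96.4
ee_pos: [502.2, -290.6, 249.6]
ee_rot: [[0.991, 0.129, -0.028], [0.128, -0.991, -0.036], [-0.032, 0.033, -0.999]]
ft_force: [-0.5, -0.8, 0.7]
opening: 0.998
```

```bash
cd .;python3 look.py w_n1 494 -291.5 149 505 -384 114; python3 go.py
python3 - <<'E'
from h import *
a=snapshot("scene");b=snapshot("side")
crop(a["image"],190,70,370,350,2,"e_s.png");crop(b["image"],215,90,415,380,2,"e_d.png")
E
```

```text
[[320.9, 197.9], [322.6, 284.5]]
t 96.5 pos [ 502.  -290.4  248.8] yaw 7.33 f [ 0.2 -0.   0. ] open 1.001 j [-36.  -3.  97.  -3.  86. -43.] zt [-0.0287 -0.0358 -0.9989]
```

View pics/w_n1.png

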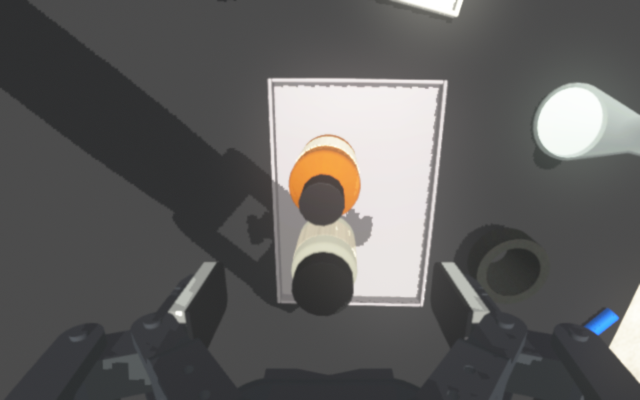

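View pics/e_s.png

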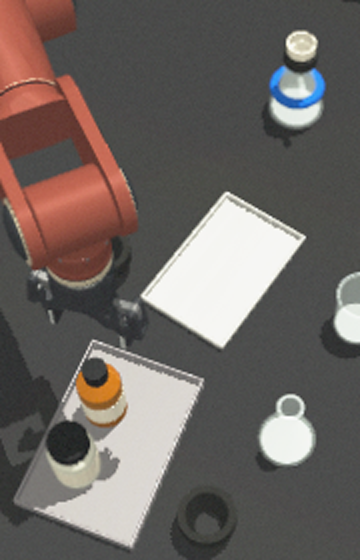

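View pics/e_d.png

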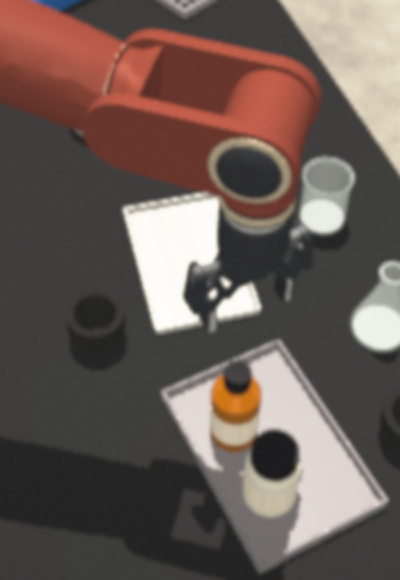

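```bash
cd .;python3 - <<'E'
from h import *
import pickle
S,D=pickle.load(open("cams.pkl","rb"));a=snapshot("scene")["image"];b=snapshot("side")["image"]
for nm,i0,i1,bx in (("bottle S",S,a,(226,245,254,285)),("jar S",S,a,(212,276,242,314)),("bottle D",D,b,(317,268,347,316)),("jar D",D,b,(334,302,364,348))):
    x0,y0,x1,y1=bx;t=i0["image"][y0:y1,x0:x1]
    r=cv2.matchTemplate(i1[y0-10:y1+10,x0-10:x1+10],t,cv2.TM_CCOEFF_NORMED);_,v,_,l=cv2.minMaxLoc(r);print(nm,l[0]-10,l[1]-10,round(v,3))
E
```

```text
bottle S 0 1 0.931
jar S 0 2 0.893
bottle D 0 1 0.861
jar D 2 2 0.897
```

```bash
cd .;python3 -c "
from workcell import *
print(close_job())"
```

```text
the job is handed in; nothing more can be done
None
```

The filter is set up in the flask and the job was handed in at about 97 s; no verdict came back.

**What I did**
- I moved the bottle and then the jar onto the steel tray.
- I seated the small cone in the flask. It touched lightly (about 2 N) at the expected height.
- I seated the crucible in the cone, also about 2 N at the expected height.
- I put the jar and then the bottle back in the spill tray, released everything and lifted the gripper clear.

**Last checks**
- **Filter:** after the crucible was released, pictures showed it upright in the cone, with the cone on the flask rim. The scene view still showed this at the end.
- **Bottle and jar:** both stand upright. The gripper let go about 2 mm (bottle) and 3 mm (jar) from its first grasp points. Matching the final pictures against the starting ones suggests more: about 3 mm for the bottle and 5–7 mm for the jar. The limit is 15 mm.
- **Beaker, conical flask, cork ring:** I never worked near them and they look unmoved, but I did not measure them.

**What disagreed**
- The tool tilted up to about 0.1 rad during fast moves, because each row starts from the measured pose. I worked it down before gripping the cone and before seating each part.
- The jar was first gripped with a tilt of about 2° and put on the steel tray tilted about 3.5°. The bottle was gripped tilted about 2.5° for its return. Both looked upright once released.
- The wrist-camera readings varied by about 2–3 mm between views. I averaged these.

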